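# Leak-test a batch of perfume bottles under the bell

## Task

Leak-test the waiting perfume bottles: press the red vent button fully down and let it up, then turn the clear bell anticlockwise until it is free of its hooks, lift it off and lay it rim down on the middle of the round green mat. Stand every bottle from the blue tray upright on the tester's round disc, well inside its edge, put the bell back over them and turn it clockwise until its ears are home under the hooks. With the bell locked, press the green start button fully down and let it up; set things down gently and leave the rest of the bench undisturbed.

Things in the scene. Friction and masses are not known exactly. Their poses are not given: they have to be found in the camera images.
- tester: bench-top vacuum leak tester, fixed: white housing 280 (x) by 380 (y) mm, bare plate top 55 mm above the bench; grey control panel at its -y end, top 75 mm up, a round gauge at the panel's rear up to 145 mm. Origin: centre of its underside; its x axis points away from its front edge, z up.
- plate (a point): centre of the round steel disc with a black rubber top (180 mm diameter, 3 mm high) on the tester's plate on which bottles stand for the test; the point is on the disc's top, 58 mm above the bench. The bell is centred on it; its rim rests on the plate round the disc.
- hook (a point): top of one of three black steel hooks round the disc, at 0, 120 and 240 degrees from the tester's x axis, 18 mm high above the plate, 110 to 135 mm from the disc's centre (this point: 121 mm, 0 degrees). Each reaches over one ear of the bell and is closed at its clockwise side. Steel stop pins 14 mm high stand between them.
- vent_top (a point): centre of the top face of the red vent button (36 mm diameter, standing about 98 mm above the bench on the front of the control panel); pressed straight down. Moves with the button.
- vent (a joint): travel of the red vent button: 0 up, 0.007 m fully down; it springs back, 1.5 N at the start and 5 N at the bottom
- start_top (a point): centre of the top face of the green start button (36 mm diameter), 72 mm behind (+x of the tester) the red one at the same height; pressed straight down. Moves with the button.
- start (a joint): travel of the green start button: 0 up, 0.007 m fully down; it springs back, 1.5 N at the start and 5 N at the bottom
- bell: clear round plastic bell (cover), 200 mm diameter, 104 mm high, inside 188 mm wide and 95 mm high, about 0.7 kg; three flat ears at the rim reach to 118 mm from its axis, each held under a hook at the start. Origin: centre of its rim plane (underside), z up; its x axis about matches the tester's at the start.
- ear1 (a point): outer end of the bell's ear on its x axis, 118 mm from the bell's axis, 8 mm above the rim plane; ears are 30 mm wide, 8 mm thick; locked under point hook at the start. Turned anticlockwise seen from above, the ears leave the hooks after 0.33 rad and meet stop pins at about 0.7 rad; between 0.4 and 0.65 rad the bell can be lifted off or set down. It goes back the same way, clockwise, to its stop.
- ear2 (a point): outer end of the ear at 120 degrees from the bell's x axis; otherwise as ear1 (the bell may go back with any ear under any hook)
- ear3 (a point): outer end of the ear at 240 degrees from the bell's x axis; otherwise as ear1
- bell_grip (a point): middle of the bell's black bar handle: the bar is 110 mm long along the bell's x axis, 22 mm wide, 26 mm high (13 mm above and below this point), on two feet near its ends; this point is on the bell's axis 134 mm above its rim and 30 mm above its flat top
- bottle1: filled perfume bottle, round and squat: amber glass body 56 mm diameter up to 40 mm height, shoulder, then a black cap 28 mm diameter from 54 to 88 mm height with a thin gold ring; about 0.16 kg, heavy base. Origin: centre of its underside, z up. Starts upright in the blue tray. The four are alike; two to four are there, the others absent.
- bottle2: filled perfume bottle, round and squat: amber glass body 56 mm diameter up to 40 mm height, shoulder, then a black cap 28 mm diameter from 54 to 88 mm height with a thin gold ring; about 0.16 kg, heavy base. Origin: centre of its underside, z up. Starts upright in the blue tray. The four are alike; two to four are there, the others absent.
- bottle3: filled perfume bottle, round and squat: amber glass body 56 mm diameter up to 40 mm height, shoulder, then a black cap 28 mm diameter from 54 to 88 mm height with a thin gold ring; about 0.16 kg, heavy base. Origin: centre of its underside, z up. Starts upright in the blue tray. The four are alike; two to four are there, the others absent.
- bottle4: filled perfume bottle, round and squat: amber glass body 56 mm diameter up to 40 mm height, shoulder, then a black cap 28 mm diameter from 54 to 88 mm height with a thin gold ring; about 0.16 kg, heavy base. Origin: centre of its underside, z up. Starts upright in the blue tray. The four are alike; two to four are there, the others absent.
- tray: fixed blue open tray, 210 (x) by 170 (y) by 40 mm high outside, walls and floor 5 mm thick. Origin: centre of its underside; floor top 5 mm above it. It lies left or right of the tester.
- mat: fixed round green rubber mat, 250 mm diameter, 4 mm thick, on the other side of the tester. Origin: centre of its underside.
- flacon: bystander: small square empty glass bottle, 52 x 30 x 74 mm; origin under its centre
- collars: bystander: clear cup of gold collars, 76 mm diameter, 50 mm high; origin under its centre
- tape: bystander: roll of brown tape lying flat, 90 mm diameter, 28 mm high; origin under its centre
- sprays: bystander: green glass jar, 44 mm diameter, 70 mm high; origin under its centre
- pad: bystander: block of white labels, 90 x 60 x 30 mm; origin under its centre
- crimper: bystander: spare black crimping head standing up, 38 mm diameter, 70 mm high; origin under its centre

How it is judged:
By the outcome, as a careful person would: the job done as asked, in the order asked, and still so for the second after the job is handed in, with the robot touching nothing.
Of bottle1, bottle2, bottle3, bottle4 only 2 to 4 are there at a start; the rules pass over those that are not, and their reading is None.
At some moment in a run one of bottle1, bottle2, bottle3, bottle4 may be knocked a few centimetres aside while the robot is not near it.
It also fails if it takes over 210 s, if anything falls off the work surface, if the arm or the gripper's body presses on something with over 40 N, if the wrist force passes 120 N, or if a joint passes its speed limit or range.

## Robot

A 6-joint arm with a two-finger parallel gripper is mounted at the origin on the work surface. World frame = base frame: x ahead of the robot, y to its left, z up, the work surface at z = 0. Lengths are in m, angles in rad, forces in N, time in s.
With the tool pointing down it reaches from about 0.35 to 0.85 m from the base axis. Payload 8.1 kg.
Tool frame: the origin (TCP) lies at the centre of the arm's flange, where the gripper is bolted on; the fingertips stand 186 mm ahead of it and the grasp point (between the pads) lies 167 mm ahead of it; z points along the fingers, y is the direction in which the jaws open and shut (so a half turn about z gives the same grasp; the last joint's range is limited). The gripper opens to 93 mm and grips with 3 to 60 N. Pads are 15 mm wide; open, the fingers measure 128 mm over their backs; the gripper's body (75 mm by 188 mm) begins 65 mm behind the grasp point.
Start: joints at [-0.085, 0.13, 1.488, -0, 1.523, -0.085], TCP at [0.6, 0, 0.405] pointing down, gripper open.
Joint ranges: [-2.96, 2.96], [-0.89, 2.26], [0.02, 2.5], [-1.34, 4.48], [0, 2.73], [-2.66, 2.66]. Speed limits (rad/s): [2.39, 2.39, 2.79, 3.14, 3.14, 3.14].

## Interface

Orientations are given as a rotation vector (axis times angle).
In Python, from plant import robot, viewer, order gives the robot as it stands.
- The arm moves only by the tool apply_moves, never from a script. Its argument "deltas" is a list of rows, each a list of 3 entries, a list of its own where there are three numbers: the finger opening in mm, from 0 to 93, then the shift along the tool's x, y, z in mm, then the turn about the tool's z in rad. In form: [[grip, [dx, dy, dz], yaw], ...]. A call has 1 to 5 rows; each row shifts and turns the commanded pose from where the row before left it, along the tool's axes as they then stand; what a row does not reach is not made up. A row lasts 1/8 s, in which the tool goes at most 62.5 mm and 10.7 degrees, less where a joint would pass 70% of its speed; a pose out of reach is approached as far as the arm can. A call is refused whole if a number of a shift passes 62.5 or a number of a turn 0.188, either way. A call with a gripper value outside its range is refused whole. The fingers move at their own pace and stop on an object; "grip_force" is the grip in N (left out, the last holds). Time passes only in rows, so rows that do not move let the fingers close. It gives the time, the measured TCP pose, the force and the opening at its end, in the units of the state.
- robot.read_state(): the state, without advancing time (a new reading comes with each control period).
- viewer.read_camera(name): name is "scene" or "side" or "wrist"; returns the picture (420x560x3 uint8, blue, green, red); there is no depth.
- viewer.get_calibration(name): a dict with "fx", "fy", "cx", "cy" (pixels), "distortion" ([k1, k2, p1, p2, k3] as OpenCV has them; the pictures are not rectified), "R" (3x3) and "t" (3): a world point X has camera coordinates R X + t. Camera axes: x right, y down, z forward; pixel columns grow to the right and rows downward; lengths in m; the calibration is good to about 2 mm. A picture is of the moment at which its call begins: read the wrist's pose just before it. get_calibration takes no time and is no camera call; for the wrist camera it gives the pose at the moment of the call.
- order.close_job(): hands the job in, once; it reports no verdict.
The state is a dict: "t": time; "q": joint angles; "dq": joint speeds; "joint_torque": joint torques, N m; "tool_pos": TCP position; "orientation": TCP orientation; "force": force on the tool from outside, world axes, zero at the start; "wrist_torque": the same for the moment, N m; "opening": finger opening in m.
Only numpy, scipy, OpenCV 4.12 (cv2) and the standard library are available. Lean on these libraries where they do the work, as an engineer would, in place of code of your own. Each camera call takes 0.05 s, during which the arm holds its last target. There are 200 camera calls.

## Working session

There is one attempt and no reset: what is moved stays moved. The work goes in short steps, Python scripts to look and compute and a tool call to move; the robot and the scene stay as the last step left them, time stands still between calls to the robot, and variables do not carry over. Pictures are saved under pics/ and viewed, about 12 in all and at most 16, crops included, and the job is handed in when it is done.

Besides the shell and the picture viewer there is one more tool, called in YAML: its name, and indented under it one key for each argument. apply_moves: Moves the arm, as the interface text tells. Its arguments: {"type":"object","properties":{"deltas":{"type":"array"},"grip_force":{"type":"number"}},"required":["deltas"]}

```bash
ls; mkdir -p pics; cat > h.py <<'E'
import numpy as np, cv2
from plant import robot, viewer, order
def snap(n,name):
    s=robot.read_state(); c=viewer.get_calibration(n); im=np.ascontiguousarray(viewer.read_camera(n)); cv2.imwrite(f'pics/{name}.png',im); return im,c,s
def ray(c,uv):
    K=np.array([[c['fx'],0,c['cx']],[0,c['fy'],c['cy']],[0,0,1.]]); R=np.array(c['R']); t=np.array(c['t'])
    p=cv2.undistortPoints(np.array(uv,float).reshape(-1,1,2),K,np.array(c['distortion'],float)).reshape(-1,2)
    d=np.c_[p,np.ones(len(p))]@R; o=-R.T@t; return o,d
def onplane(c,uv,z):
    o,d=ray(c,uv); return o+d*((z-o[2])/d[:,2])[:,None]
def proj(c,X):
    K=np.array([[c['fx'],0,c['cx']],[0,c['fy'],c['cy']],[0,0,1.]]); R=np.array(c['R']); t=np.array(c['t'])
    return cv2.projectPoints(np.array(X,float).reshape(-1,1,3),cv2.Rodrigues(R)[0],t,K,np.array(c['distortion'],float))[0].reshape(-1,2)
E
python3 - <<'E'
from h import *
np.set_printoptions(precision=3,suppress=True)
ims=[]
for n in ['scene','side','wrist']:
    im,c,s=snap(n,n+'0'); ims.append(im); print(n,c['fx'],np.array(c['R']).tolist(),-np.array(c['R']).T@np.array(c['t']))
print(robot.read_state())
E
```

```text
pics
scene 442.65368312108427 [[-0.09744487396615543, 0.9952054313799674, 0.008405110917352155], [0.7163203090545903, 0.07599607035545802, -0.6936207985105869], [-0.6909339413964667, -0.06156903964121242, -0.7202912896766157]] [1.216 0.047 0.859]
side 537.750332983688 [[-0.9714144058877239, -0.23737335135423598, -0.0028185281015003297], [-0.15362187226235877, 0.637637304512578, -0.7548635560527092], [0.1809816907767413, -0.7328523452652602, -0.6558758019951642]] [0.228 1.224 1.208]
wrist 316.556719653649 [[0.9999985998867751, -0.00034217846294911795, -0.0016380288125357981], [0.00013275852965373525, -0.9595621609917733, 0.28149678784663384], [-0.001668112605314105, -0.2814966111815549, -0.959560772068991]] [0.599 0.077 0.383]
{'t': 0.15, 'q': array([-0.085,  0.131,  1.489, -0.   ,  1.523, -0.085]), 'dq': array([ 0.002, -0.001, -0.003,  0.001, -0.   ,  0.   ]), 'joint_torque': array([  0.   , -56.047, -49.233,   0.077,   0.031,  -0.   ]), 'tool_pos': array([0.6  , 0.   , 0.404]), 'orientation': array([-2.221, -2.221,  0.001]), 'force': array([-0.059, -0.84 ,  0.198]), 'wrist_torque': array([ 0.014,  0.028, -0.026]), 'opening': 0.09300606572121138}
```

View pics/scene0.png

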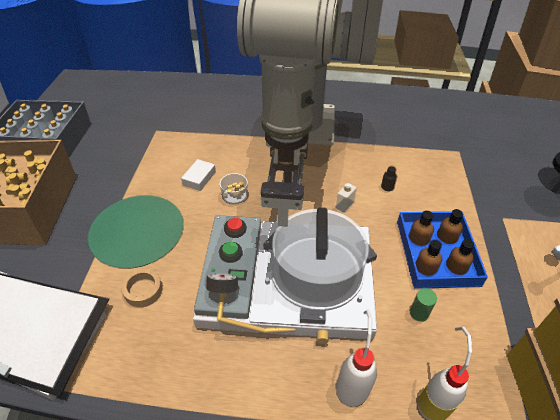

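View pics/side0.png

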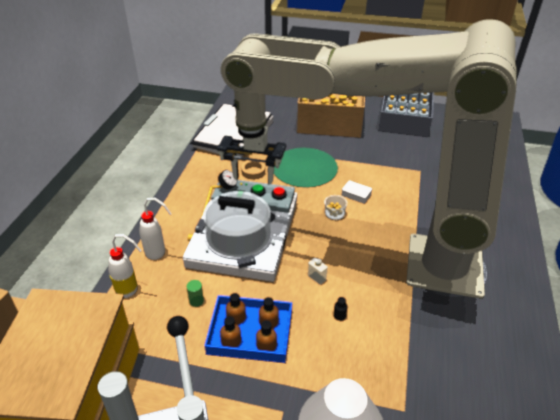

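The scene view shows the panel with red (235,226) and green (230,250) buttons, the bell with its black bar (322,232), and the mat at left (137,230). The tray at right holds four bottles. The side view agrees. Next I measure.

```bash
cat >> h.py <<'E'
def blobs(im,lo,hi,roi,minA=30,k=0):
    hsv=cv2.cvtColor(im,cv2.COLOR_BGR2HSV); m=cv2.inRange(hsv,np.array(lo),np.array(hi))
    if lo[0]<0: m=cv2.inRange(hsv,np.array([0]+list(lo[1:])),np.array(hi))|cv2.inRange(hsv,np.array([180+lo[0]]+list(lo[1:])),np.array([180]+list(hi[1:])))
    z=np.zeros_like(m); x0,y0,x1,y1=roi; z[y0:y1,x0:x1]=m[y0:y1,x0:x1]
    if k: z=cv2.morphologyEx(z,cv2.MORPH_OPEN,np.ones((k,k)))
    n,l,st,ce=cv2.connectedComponentsWithStats(z)
    return [(ce[i].round(1),st[i].tolist()) for i in range(1,n) if st[i][4]>=minA],z
E
python3 - <<'E'
from h import *
np.set_printoptions(precision=4,suppress=True)
c={n:viewer.get_calibration(n) for n in ['scene','side']}
I={n:cv2.imread(f'pics/{n}0.png') for n in ['scene','side','wrist']}
for n,roi in [('scene',(200,200,260,270)),('side',(240,170,300,215))]:
    for nm,lo,hi in [('red',[-8,140,120],[8,255,255]),('green',[50,90,80],[80,255,255])]:
        b,_=blobs(I[n],lo,hi,roi,15)
        for ce,st in b: print(n,nm,ce,st,onplane(c[n],ce,.098))
for n,roi in [('scene',(60,180,200,280)),('side',(260,130,350,200))]:
    b,m=blobs(I[n],[50,60,30],[90,255,255],roi,300)
    for ce,st in b:
        P=onplane(c[n],np.argwhere(m>0)[:,::-1],.004); print(n,'mat',ce,st,P.mean(0),P.min(0),P.max(0))
for n,roi in [('scene',(380,190,500,300)),('side',(190,280,310,370))]:
    b,m=blobs(I[n],[105,120,60],[130,255,255],roi,100)
    pts=np.argwhere(m>0)[:,::-1].astype(np.int32); h=cv2.convexHull(pts); r=cv2.approxPolyDP(h,6,True).reshape(-1,2); print(n,'tray',r.tolist(),onplane(c[n],r,.04))
    # dark caps
    b,m=blobs(I[n],[0,0,0],[180,255,45],roi,25)
    for ce,st in b: print(n,'dark',ce,st,onplane(c[n],ce,.08))
a=cv2.resize(I['scene'][190:340,190:390],None,fx=3,fy=3,interpolation=2); b=cv2.resize(I['wrist'],(600,450)); 
a=cv2.resize(a,(600,450)); b=cv2.resize(b,(200,150)); cv2.imwrite('pics/c1.png',np.hstack([a,np.vstack([b,cv2.resize(I['scene'][200:290,390:490],(200,180)),np.zeros((120,200,3),np.uint8)])]))
E
```

```text
scene red [234.3 223.2] [227, 218, 15, 13, 135] [[ 0.5507 -0.1202  0.098 ]]
scene green [229.6 247.5] [222, 242, 16, 12, 153] [[ 0.6224 -0.1184  0.098 ]]
side red [278.5 190.6] [273, 187, 12, 8, 70] [[ 0.5464 -0.1134  0.098 ]]
side green [288.7 176. ] [274, 170, 26, 16, 310] [[ 0.5311 -0.1981  0.098 ]]
side green [257.5 187.5] [252, 184, 12, 8, 68] [[ 0.6177 -0.113   0.098 ]]
scene mat [134.9 231.3] [88, 196, 95, 72, 5290] [ 0.5219 -0.3926  0.004 ] [ 0.393  -0.5177  0.004 ] [ 0.6384 -0.2707  0.004 ]
side mat [305.7 166.9] [274, 147, 63, 40, 1949] [ 0.5092 -0.3872  0.004 ] [ 0.3915 -0.5186  0.004 ] [ 0.6472 -0.1982  0.004 ]
scene tray [[481, 286], [414, 287], [400, 212], [462, 214], [486, 274]] [[0.6318 0.452  0.04  ]
 [0.6469 0.2952 0.04  ]
 [0.4178 0.2828 0.04  ]
 [0.4078 0.4474 0.04  ]
 [0.5969 0.4711 0.04  ]]
scene dark [455.4 216.4] [449, 209, 13, 15, 139] [[0.4573 0.4093 0.08  ]]
scene dark [425.9 217.9] [420, 211, 13, 15, 141] [[0.4701 0.3338 0.08  ]]
scene dark [466.2 246.7] [459, 239, 15, 16, 163] [[0.5522 0.4187 0.08  ]]
scene dark [434.  247.9] [428, 241, 13, 15, 142] [[0.5629 0.341  0.08  ]]
side tray [[291, 303], [284, 361], [207, 353], [218, 296]] [[0.4148 0.2884 0.04  ]
 [0.3923 0.4718 0.04  ]
 [0.5868 0.4948 0.04  ]
 [0.6184 0.3119 0.04  ]]
side dark [234.5 300.2] [230, 294, 10, 13, 95] [[0.5575 0.3466 0.08  ]]
side dark [268.2 304.4] [264, 299, 10, 12, 92] [[0.4663 0.3393 0.08  ]]
side dark [229.7 323. ] [225, 316, 11, 15, 113] [[0.5476 0.4211 0.08  ]]
side dark [266.  327.1] [261, 321, 11, 14, 123] [[0.4536 0.4116 0.08  ]]
```

View pics/c1.png

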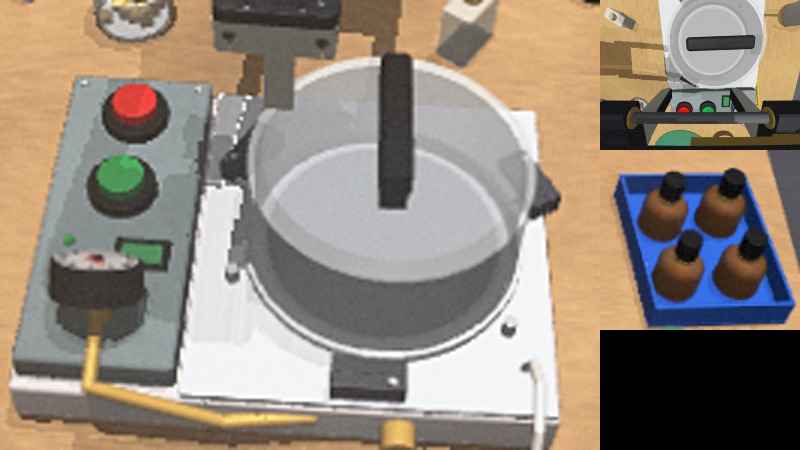

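The crop shows the bell's bar roughly along world x, all four bottles upright in the tray, and both buttons clear. The wrist view sees the bar and the buttons too.

```bash
python3 - <<'E'
from h import *
np.set_printoptions(precision=4,suppress=True)
c=viewer.get_calibration('wrist'); I=cv2.imread('pics/wrist0.png')
for nm,lo,hi in [('red',[-8,140,90],[8,255,255]),('green',[50,110,60],[80,255,255])]:
    for ce,st in blobs(I,lo,hi,(150,250,420,340),60)[0]: print(nm,ce,st,onplane(c,ce,.098))
b,m=blobs(I,[0,0,0],[180,255,60],(180,60,480,190),300)
for ce,st in b:
    print('bar',ce,st,onplane(c,ce,.202))
    l=cv2.connectedComponents(m)[1]; p=np.argwhere(l==l[int(ce[1]),int(ce[0])])[:,::-1].astype(np.float32)
    r=cv2.boxPoints(cv2.minAreaRect(p)); print(r,onplane(c,r,.202))
# scene bar
cs=viewer.get_calibration('scene'); S=cv2.imread('pics/scene0.png')
b,m=blobs(S,[0,0,0],[180,255,60],(312,205,332,265),100)
for ce,st in b: print('scene bar',ce,st,onplane(cs,ce,.195))
cv2.imwrite('pics/w1.png',cv2.resize(I[0:340,150:560],None,fx=1.7,fy=1.7))
E
```

```text
red [234.4 306.2] [217, 296, 35, 19, 520] [[ 0.5492 -0.1102  0.098 ]]
green [352.6 283.5] [345, 271, 17, 27, 417] [[ 0.6699 -0.0838  0.098 ]]
green [302.  305.3] [285, 294, 35, 21, 575] [[ 0.6192 -0.1091  0.098 ]]
bar [350.  120.7] [242, 99, 192, 44, 4553] [[0.6365 0.0756 0.202 ]]
[[241.2256 104.5439]
 [432.7909  97.9382]
 [434.0962 135.7898]
 [242.5309 142.3955]] [[0.5766 0.0841 0.202 ]
 [0.6811 0.0878 0.202 ]
 [0.6844 0.0676 0.202 ]
 [0.5766 0.0638 0.202 ]]
scene bar [321. 234.] [316, 208, 11, 51, 298] [[0.6458 0.0757 0.195 ]]
```

View pics/w1.png

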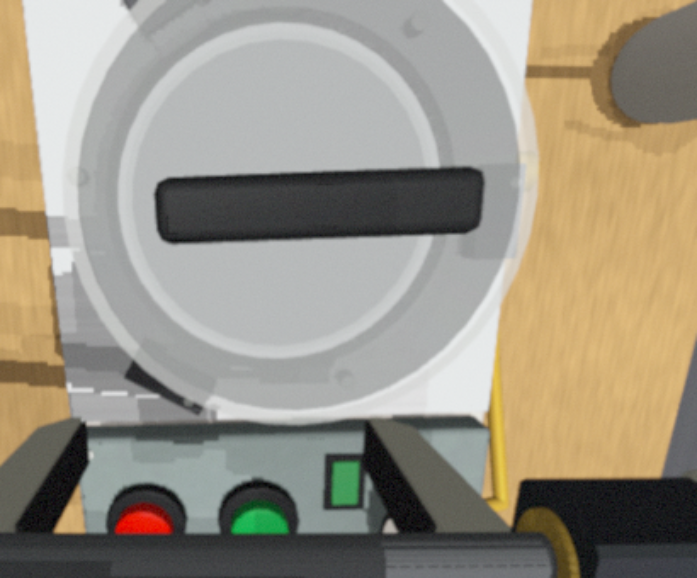

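The view shows the bar centred near (0.630, 0.076), turned by about 0.035 rad, and the ears under the hooks. Next I press the vent button.

apply_moves:
  deltas:
    - [0,[-58,-26,0],0]
    - [0,[-59,-26,0],0]
    - [0,[0,0,30],0]
    - [0,[0,0,40],0]
    - [0,[0,0,40],0]
  grip_force: 20

```text
t: 0.78
tool_pos: [0.549, -0.1145, 0.2936]
orientation: [2.222, 2.22, 0.0]
force: [0.1, -0.2, -0.4]
opening: 0.0473
```

apply_moves:
  deltas:
    - [0,[0,0,0],0]
    - [0,[0,0,0],0]
    - [0,[0,0,0],0]

```text
t: 1.15
tool_pos: [0.5502, -0.1144, 0.2972]
orientation: [2.219, 2.219, 0.003]
force: [0.1, 0.5, 0.3]
opening: 0.0178
```

apply_moves:
  deltas:
    - [0,[-2,-1,0],0]
    - [0,[0,0,0],0]
    - [0,[0,0,8],0]
    - [0,[0,0,3],0]
    - [0,[0,0,0],0]

```text
t: 1.78
tool_pos: [0.548, -0.1162, 0.2832]
orientation: [-2.221, -2.221, 0.001]
force: [-1.9, 0.9, 1.8]
opening: 0.0005
```

apply_moves:
  deltas:
    - [0,[0,0,4],0]
    - [0,[0,0,3],0]
    - [0,[0,0,0],0]

```text
t: 2.15
tool_pos: [0.5483, -0.1162, 0.2774]
orientation: [2.221, 2.221, 0.0]
force: [-4.2, 1.6, 8.2]
opening: 0.0003
```

apply_moves:
  deltas:
    - [0,[0,0,2],0]
    - [0,[0,0,0],0]
    - [0,[0,0,0],0]

```text
t: 2.52
tool_pos: [0.5484, -0.1162, 0.2771]
orientation: [2.221, 2.221, 0.0]
force: [-10.3, 4.1, 21.7]
opening: 0.0009
```

The button bottomed out. I lift, move over the bell bar and turn the jaws.

apply_moves:
  deltas:
    - [60,[0,0,-30],0]
    - [60,[0,0,-60],0]
    - [60,[0,0,-62],0]
    - [60,[48,20,0],0]
    - [60,[48,21,0],0]

```text
t: 3.15
tool_pos: [0.5898, -0.0197, 0.428]
orientation: [2.222, 2.218, 0.003]
force: [0.5, -0.1, -0.1]
opening: 0.0459
```

apply_moves:
  deltas:
    - [60,[48,20,0],0.18]
    - [60,[0,0,0],0.18]
    - [60,[0,0,0],0.18]
    - [60,[0,0,0],0.18]
    - [60,[0,0,0],0.18]

```text
t: 3.78
tool_pos: [0.6093, 0.0279, 0.4261]
orientation: [-2.969, -1.025, 0.001]
force: [0.5, -0.4, -0.2]
opening: 0.0599
```

apply_moves:
  deltas:
    - [60,[0,0,0],0.18]
    - [60,[0,0,0],0.18]
    - [60,[0,0,0],0.18]
    - [60,[0,0,0],0.1]
    - [60,[0,0,0],0]

```text
t: 4.4
tool_pos: [0.6093, 0.0278, 0.4262]
orientation: [-3.141, -0.05, 0.001]
force: [0.0, -0.4, -0.2]
opening: 0.0601
```

```bash
cat >> h.py <<'E'
def st():
    s=robot.read_state(); R=cv2.Rodrigues(np.array(s['orientation']))[0]
    print('t',round(s['t'],2),'pos',np.round(s['tool_pos'],4),'xang',round(float(np.arctan2(R[1,0],R[0,0])),4),'yang',round(float(np.arctan2(R[1,1],R[0,1])),4),'tilt',np.round(R[:2,2],3),'F',np.round(s['force'],1),'op',round(s['opening'],4),'q',np.round(s['q'],2)); return s,R
def want(x,y,z=None):
    s,R=st(); p=np.array(s['tool_pos']); d=R.T@(np.array([x,y,p[2] if z is None else z])-p); print('need tool mm',np.round(d*1000,1))
E
python3 - <<'E'
from h import *
np.set_printoptions(precision=4,suppress=True)
want(.630,.0758)
im,c,s=snap('wrist','w2')
b,m=blobs(im,[0,0,0],[180,255,60],(100,60,480,300),300)
for ce,t in b: print(ce,t,onplane(c,ce,.202))
print(proj(c,[[.63,.0758,.202],[.6,-.117,.098]]))
E
```

```text
t 4.4 pos [0.6093 0.0278 0.4262] xang 0.0315 yang -1.5393 tilt [-0.001  0.   ] F [ 0.  -0.4 -0.2] op 0.0601 q [-0.04  0.15  1.43 -0.    1.56  1.5 ]
need tool mm [ 22.2 -47.3  -0. ]
[367.1 149.1] [359, 60, 17, 190, 585] [[ 0.6694 -0.0255  0.202 ]]
[423.9  77.3] [407, 60, 53, 57, 887] [[ 0.7132 -0.0554  0.202 ]]
[213.9 199.2] [191, 119, 44, 181, 4756] [[0.6334 0.0729 0.202 ]]
[403.9 133.9] [385, 122, 40, 25, 346] [[ 0.6796 -0.0478  0.202 ]]
[413.7 184.4] [396, 165, 51, 48, 829] [[ 0.6476 -0.0587  0.202 ]]
[407.4 245.1] [390, 229, 48, 45, 651] [[ 0.6046 -0.0607  0.202 ]]
[345.1 279.2] [336, 249, 24, 51, 573] [[ 0.5769 -0.0195  0.202 ]]
[133.8 291. ] [100, 281, 71, 19, 1181] [[0.5622 0.1338 0.202 ]]
[437.9 290.8] [395, 282, 85, 18, 1452] [[ 0.5693 -0.0885  0.202 ]]
[[209.7533 203.961 ]
 [422.8638 211.1788]]
```

View pics/w2.png

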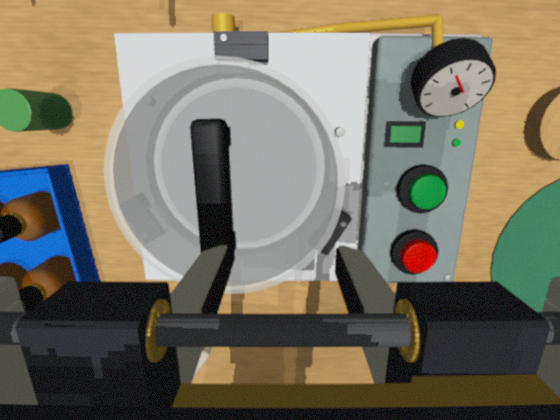

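The vent is up again (red at (418,256), clear and unpressed) and the bar is at about column 211. I missed one row of the shift, so I make it up, then descend.

apply_moves:
  deltas:
    - [60,[23,-47,0],0]
    - [60,[0,0,0],0.0]
    - [60,[0,0,30],0]
    - [60,[0,0,25],0]
    - [60,[0,0,15],0]

```text
t: 5.08
tool_pos: [0.6303, 0.075, 0.355]
orientation: [3.141, 0.05, -0.003]
force: [-0.1, -0.6, -0.7]
opening: 0.0601
```

```bash
python3 - <<'E'
from h import *
want(.631,.0755,.356)
E
```

```text
t 5.08 pos [0.6303 0.075  0.355 ] xang 0.0321 yang -1.5387 tilt [-0.002 -0.   ] F [-0.1 -0.6 -0.7] op 0.0601 q [ 0.04  0.25  1.44 -0.    1.45  1.58]
need tool mm [ 0.7 -0.5 -1. ]
```

apply_moves:
  deltas:
    - [0,[0,0,0],0]
    - [0,[0,0,0],0]
    - [0,[0,0,0],0]
    - [0,[0,0,0],0]
    - [0,[0,0,0],0]
  grip_force: 40

```text
t: 5.7
tool_pos: [0.631, 0.076, 0.3576]
orientation: [-3.14, -0.049, -0.003]
force: [0.7, 3.6, 2.6]
opening: 0.0219
```

apply_moves:
  deltas:
    - [0,[0,0,0],0]
    - [0,[0,0,0],-0.05]
    - [0,[0,0,0],-0.05]
    - [0,[0,0,0],-0.05]
    - [0,[0,0,0],0]

```text
t: 6.32
tool_pos: [0.6311, 0.0751, 0.3576]
orientation: [3.128, 0.283, 0.002]
force: [-0.0, -0.1, 4.3]
opening: 0.0215
```

```bash
python3 - <<'E'
from h import *
s,_=st(); print(s['wrist_torque'])
E
```

```text
t 6.33 pos [0.6311 0.0751 0.3576] xang 0.1803 yang -1.3905 tilt [ 0.001 -0.001] F [-0.  -0.1  4.3] op 0.0215 q [ 0.04  0.25  1.44 -0.    1.45  1.43]
[ 0.14609457  0.03418104 -0.4243979 ]
```

Rotation is easy. I turn on to about 0.52 rad in total.

apply_moves:
  deltas:
    - [0,[0,0,0],-0.08]
    - [0,[0,0,0],-0.08]
    - [0,[0,0,0],-0.08]
    - [0,[0,0,0],-0.08]
    - [0,[0,0,0],-0.05]

```text
t: 6.95
tool_pos: [0.631, 0.075, 0.3576]
orientation: [3.022, 0.855, 0.002]
force: [1.0, -0.1, 5.0]
opening: 0.0217
```

```bash
python3 - <<'E'
from h import *
s,_=st(); print(s['wrist_torque'])
im,c,s=snap('scene','s2'); cv2.imwrite('pics/s2c.png',cv2.resize(im[180:340,190:400],(800,610))[:600])
E
```

```text
t 6.95 pos [0.631  0.075  0.3576] xang 0.5513 yang -1.0195 tilt [ 0.001 -0.001] F [ 1.  -0.1  5. ] op 0.0217 q [ 0.04  0.25  1.44 -0.    1.45  1.06]
[ 0.1096842   0.08610408 -0.80032648]
```

View pics/s2c.png

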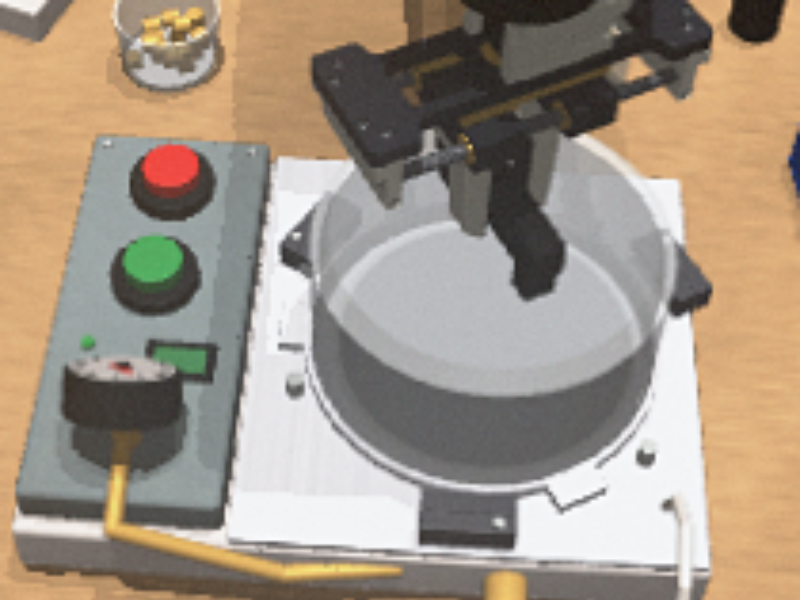

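Ear 1 shows clear of its hook at (575,495) in the crop, and the turn is 0.519 rad. I lift it off.

apply_moves:
  deltas:
    - [0,[0,0,-5],0]
    - [0,[0,0,-10],0]
    - [0,[0,0,-20],0]
    - [0,[0,0,-40],0]
    - [0,[0,0,-40],0]

```text
t: 7.62
tool_pos: [0.6306, 0.0755, 0.4739]
orientation: [3.023, 0.854, 0.0]
force: [0.7, -0.0, -5.3]
opening: 0.022
```

```bash
python3 - <<'E'
from h import *
np.set_printoptions(precision=4,suppress=True)
s,_=st(); print(s['wrist_torque'])
for n,roi in [('scene',(60,180,186,280)),('side',(260,147,350,200))]:
    c=viewer.get_calibration(n); im=cv2.imread(f'pics/{n}0.png'); b,m=blobs(im,[50,60,30],[90,255,255],roi,300,3)
    m=cv2.morphologyEx(m,cv2.MORPH_CLOSE,np.ones((5,5)))
    cn=max(cv2.findContours(m,0,1)[0],key=cv2.contourArea).reshape(-1,2); P=onplane(c,cn,.004)
    print(n,len(cn),cv2.minEnclosingCircle(P[:,:2].astype(np.float32)),cv2.fitEllipse((P[:,:2]*1000).astype(np.float32)))
want(.518,-.393)
E
```

```text
t 7.62 pos [0.6306 0.0755 0.4739] xang 0.5507 yang -1.0201 tilt [ 0. -0.] F [ 0.7 -0.  -5.3] op 0.022 q [ 0.04  0.21  1.28 -0.    1.66  1.06]
[0.0252 0.0272 0.0397]
scene 236 ((0.5158235430717468, -0.395069420337677), 0.12469418346881866) ((515.7830810546875, -394.4172668457031), (243.11964416503906, 245.79861450195312), 173.204345703125)
side 153 ((0.513786256313324, -0.39435938000679016), 0.1258574277162552) ((508.7220153808594, -394.4024963378906), (229.2248992919922, 249.53721618652344), 2.513953924179077)
t 7.62 pos [0.6306 0.0755 0.4739] xang 0.5507 yang -1.0201 tilt [ 0. -0.] F [ 0.7 -0.  -5.3] op 0.022 q [ 0.04  0.21  1.28 -0.    1.66  1.06]
need tool mm [-341.1  340.3    0. ]
```

apply_moves:
  deltas:
    - [0,[-16,16,0],0]
    - [0,[-34,34,0],0]
    - [0,[-38,38,0],0]
    - [0,[-40,40,0],0]
    - [0,[-40,40,0],0]

```text
t: 8.25
tool_pos: [0.5741, -0.1579, 0.4705]
orientation: [-3.023, -0.854, 0.003]
force: [1.2, -1.0, -6.1]
opening: 0.0214
```

apply_moves:
  deltas:
    - [0,[-40,40,0],0]
    - [0,[-40,40,0],0]
    - [0,[-40,38,0],0]
    - [0,[-36,34,0],0]
    - [0,[-20,20,0],0]

```text
t: 8.88
tool_pos: [0.5133, -0.3974, 0.4702]
orientation: [-3.023, -0.849, 0.003]
force: [1.6, 1.1, -6.2]
opening: 0.022
```

```bash
python3 - <<'E'
from h import *
want(.5155,-.394,.167+.134+.004)
E
```

```text
t 8.88 pos [ 0.5133 -0.3974  0.4702] xang 0.5478 yang -1.023 tilt [-0.002  0.001] F [ 1.6  1.1 -6.2] op 0.022 q [-0.74  0.25  1.24 -0.    1.66  0.29]
need tool mm [  3.9  -1.4 165.1]
```

apply_moves:
  deltas:
    - [0,[4,-2,20],0]
    - [0,[0,0,40],0]
    - [0,[0,0,40],0]
    - [0,[0,0,32],0]
    - [0,[0,0,16],0]

```text
t: 9.5
tool_pos: [0.5168, -0.3892, 0.3196]
orientation: [-3.018, -0.853, 0.005]
force: [-0.7, -0.2, -5.9]
opening: 0.0216
```

apply_moves:
  deltas:
    - [0,[0,0,4],0]
    - [0,[0,0,3],0]
    - [0,[0,0,0],0]

```text
t: 9.88
tool_pos: [0.5183, -0.3907, 0.3182]
orientation: [3.021, 0.854, 0.002]
force: [-0.1, 0.1, -5.9]
opening: 0.0214
```

```bash
python3 - <<'E'
from h import *
want(.5155,-.394,.3066)
E
```

```text
t 9.88 pos [ 0.5183 -0.3907  0.3182] xang 0.5509 yang -1.0199 tilt [ 0.002 -0.001] F [-0.1  0.1 -5.9] op 0.0214 q [-0.72  0.31  1.44 -0.    1.39  0.29]
need tool mm [-4.1  1.3 11.6]
```

apply_moves:
  deltas:
    - [0,[-4,1,4],0]
    - [0,[0,0,4],0]
    - [0,[0,0,2],0]
    - [0,[0,0,1],0]
    - [0,[0,0,0],0]

```text
t: 10.5
tool_pos: [0.5149, -0.3936, 0.3068]
orientation: [3.023, 0.854, -0.001]
force: [-5.8, 1.5, 1.1]
opening: 0.0216
```

```bash
python3 - <<'E'
from h import *
want(.5155,-.394,.3066)
E
```

```text
t 10.5 pos [ 0.5149 -0.3936  0.3068] xang 0.5507 yang -1.0201 tilt [-0. -0.] F [-5.8  1.5  1.1] op 0.0216 q [-0.73  0.32  1.45 -0.    1.37  0.29]
need tool mm [0.3 0.7 0.2]
```

The bell is on the mat. I release, rise and turn the jaws to world x.

apply_moves:
  deltas:
    - [60,[0,0,0],0]
    - [60,[0,0,0],0]
    - [60,[0,0,0],0]
    - [60,[0,0,-20],0]
    - [60,[0,0,-45],0]
  grip_force: 20

```text
t: 11.12
tool_pos: [0.5146, -0.3929, 0.3699]
orientation: [-3.02, -0.853, 0.004]
force: [0.3, -0.9, -0.5]
opening: 0.0598
```

apply_moves:
  deltas:
    - [60,[0,0,-40],-0.17]
    - [60,[0,0,0],-0.17]
    - [60,[0,0,0],-0.17]
    - [60,[0,0,0],-0.17]
    - [60,[0,0,0],-0.17]

```text
t: 11.75
tool_pos: [0.5151, -0.3935, 0.4127]
orientation: [2.395, 2.03, 0.0]
force: [0.1, -0.2, 1.1]
opening: 0.0603
```

apply_moves:
  deltas:
    - [60,[0,0,0],-0.17]
    - [60,[30,0,0],0]
    - [60,[55,0,0],0]
    - [60,[55,0,0],0]
    - [60,[55,0,0],0]

```text
t: 12.38
tool_pos: [0.5149, -0.1969, 0.4126]
orientation: [2.22, 2.22, 0.002]
force: [0.2, 0.6, 0.4]
opening: 0.06
```

apply_moves:
  deltas:
    - [60,[55,0,0],0]
    - [60,[55,0,0],0]
    - [60,[55,0,0],0]
    - [60,[55,0,0],0]
    - [60,[30,0,0],0]

```text
t: 13.0
tool_pos: [0.5148, 0.0541, 0.4128]
orientation: [2.218, 2.223, 0.003]
force: [0.4, -1.3, 0.4]
opening: 0.0599
```

```bash
cat >> h.py <<'E'
def caps(im,c,roi,z=.093,minA=60):
    b,m=blobs(im,[0,0,0],[180,255,50],roi,minA); return [(ce,s,onplane(c,ce,z-.013)[0][:2].round(4)) for ce,s in b]
E
python3 - <<'E'
from h import *
st(); im,c,s=snap('scene','s3'); ims,cs,_=snap('side','sd3'); w,cw,_=snap('wrist','w3')
for r in caps(im,c,(380,190,500,300)): print('scene',*r)
for r in caps(ims,cs,(190,270,310,370)): print('side',*r)
cv2.imwrite('pics/v3.png',np.vstack([np.hstack([cv2.resize(im,(400,300)),cv2.resize(ims,(400,300))]),np.hstack([cv2.resize(w,(400,300)),cv2.resize(im[180:290,80:227],(400,300))])]))
E
```

```text
t 13.0 pos [0.5148 0.0541 0.4128] xang 1.5729 yang 0.0021 tilt [0.002 0.   ] F [ 0.4 -1.3  0.4] op 0.0599 q [ 0.01 -0.1   1.7   0.    1.53  0.  ]
scene [455.5 216.5] [449, 209, 13, 16, 143] [0.4577 0.4095]
scene [426.  217.8] [420, 211, 13, 15, 149] [0.4697 0.3341]
scene [466.2 246.7] [459, 239, 15, 17, 171] [0.5522 0.4187]
scene [434.1 247.8] [428, 240, 13, 16, 151] [0.5626 0.3412]
side [234.6 300.2] [230, 294, 10, 13, 96] [0.5572 0.3466]
side [268.2 304.5] [264, 299, 10, 12, 94] [0.4662 0.3396]
side [229.9 322.8] [225, 316, 11, 15, 123] [0.5473 0.4204]
side [267.1 326.4] [260, 318, 18, 17, 151] [0.4514 0.4089]
```

View pics/v3.png

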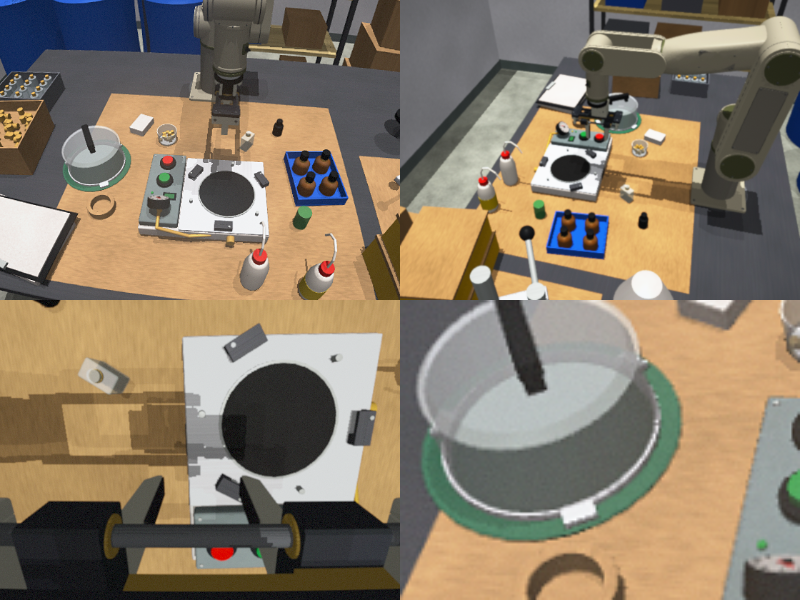

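The bell sits centred on the mat and the disc is in plain view. Now for the disc centre, then bottle B.

apply_moves:
  deltas:
    - [60,[50,-9,0],0]
    - [60,[60,-10,0],0]
    - [60,[60,-10,0],0]
    - [60,[60,-10,0],0]
    - [60,[50,-8,30],0]

```text
t: 13.78
tool_pos: [0.4692, 0.3329, 0.3845]
orientation: [2.221, 2.219, 0.011]
force: [1.0, 0.1, 0.5]
opening: 0.0598
```

```bash
python3 - <<'E'
from h import *
np.set_printoptions(precision=4,suppress=True)
# disc from scene
im=cv2.imread('pics/s3.png'); c=viewer.get_calibration('scene')
for n,roi in (('s3',(272,235,362,306)),):
    b,m=blobs(im,[0,0,0],[180,255,70],roi,500,3)
    for ce,s in b: print(ce,s)
    cn=max(cv2.findContours(m,0,1)[0],key=cv2.contourArea).reshape(-1,2); P=onplane(c,cn,.058)[:,:2]
    print(cv2.minEnclosingCircle(P.astype(np.float32)),cv2.fitEllipse((P*1000).astype(np.float32)))
im=cv2.imread('pics/sd3.png'); c=viewer.get_calibration('side')
b,m=blobs(im,[0,0,0],[180,255,70],(205,205,275,260),300,3)
for ce,s in b: print(ce,s,onplane(c,ce,.058))
want(.468,.337,.245)
w,cw,_=snap('wrist','w4'); print(proj(cw,[[.468,.337,.093],[.455,.41,.093],[.56,.344,.093],[.55,.42,.093]]))
E
```

```text
[319.6 267.9] [279, 240, 77, 62, 3200]
((0.6301366090774536, 0.076226145029068), 0.08520733565092087) ((624.4970703125, 81.6151123046875), (145.53688049316406, 174.23402404785156), 138.83468627929688)
[238.3 235.3] [212, 218, 54, 36, 1516] [[0.6276 0.0814 0.058 ]]
t 13.78 pos [0.4692 0.3329 0.3845] xang 1.57 yang -0.0008 tilt [0.006 0.003] F [1.  0.1 0.5] op 0.0598 q [ 0.53  0.07  1.59 -0.    1.47  0.53]
need tool mm [  3.6  -2.1 139.5]
[[279.4649 204.229 ]
 [263.3998 118.8662]
 [383.3143 196.3265]
 [379.0618 106.2979]]
```

View pics/w4.png

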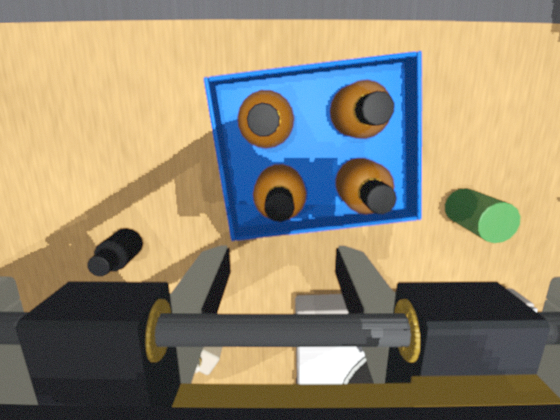

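The wrist view shows the cap tops at (279,205), (263,119), (376,108) and (377,196). B and A match the prediction, and C and D are about 4 mm less in x. I grasp B.

apply_moves:
  deltas:
    - [60,[4,-2,30],0]
    - [60,[0,0,50],0]
    - [60,[0,0,35],0]
    - [60,[0,0,15],0]
    - [60,[0,0,6],0]

```text
t: 14.45
tool_pos: [0.4667, 0.335, 0.2449]
orientation: [2.222, 2.22, -0.0]
force: [0.8, 0.8, 0.4]
opening: 0.0604
```

```bash
python3 - <<'E'
from h import *
want(.468,.337,.245)
E
```

```text
t 14.45 pos [0.4667 0.335  0.2449] xang 1.5698 yang -0.001 tilt [ 0. -0.] F [0.8 0.8 0.4] op 0.0604 q [ 0.53  0.2   1.72 -0.    1.23  0.53]
need tool mm [ 2.   1.3 -0.1]
```

apply_moves:
  deltas:
    - [60,[2,1,0],0]
    - [20,[0,0,0],0]
    - [20,[0,0,0],0]
    - [20,[0,0,0],0]
    - [20,[0,0,0],0]
  grip_force: 15

```text
t: 15.08
tool_pos: [0.4672, 0.3376, 0.245]
orientation: [2.221, 2.221, 0.001]
force: [1.5, -0.1, 2.3]
opening: 0.0276
```

apply_moves:
  deltas:
    - [20,[0,0,0],0]
    - [20,[0,0,-15],0]
    - [20,[0,0,-45],0]
    - [20,[0,0,-50],0]
    - [20,[0,0,-40],0]

```text
t: 15.7
tool_pos: [0.4669, 0.3375, 0.3978]
orientation: [2.221, 2.221, 0.003]
force: [0.0, 0.4, -2.1]
opening: 0.0276
```

apply_moves:
  deltas:
    - [20,[-25,11,0],0]
    - [20,[-45,20,0],0]
    - [20,[-50,22,0],0]
    - [20,[-50,22,0],0]
    - [20,[-50,22,0],0]

```text
t: 16.32
tool_pos: [0.5643, 0.116, 0.3956]
orientation: [2.221, 2.222, 0.001]
force: [0.7, -0.5, -1.4]
opening: 0.0276
```

apply_moves:
  deltas:
    - [20,[-45,20,0],0]
    - [20,[-28,13,0],0]
    - [20,[0,0,0],0]

```text
t: 16.7
tool_pos: [0.5975, 0.0424, 0.3952]
orientation: [2.225, 2.218, -0.001]
force: [0.7, 0.8, -2.6]
opening: 0.0278
```

```bash
python3 - <<'E'
from h import *
want(.598,.044,.298)
E
```

```text
t 16.7 pos [0.5975 0.0424 0.3952] xang 1.5676 yang -0.0032 tilt [-0. -0.] F [ 0.7  0.8 -2.6] op 0.0278 q [-0.01  0.13  1.5  -0.    1.51 -0.01]
need tool mm [ 1.7  0.5 97.2]
```

apply_moves:
  deltas:
    - [20,[2,0,30],0]
    - [20,[0,0,35],0]
    - [20,[0,0,18],0]
    - [20,[0,0,7],0]
    - [20,[0,0,3],0]

```text
t: 17.32
tool_pos: [0.5973, 0.0469, 0.3025]
orientation: [2.221, 2.221, 0.001]
force: [0.4, -0.8, -2.1]
opening: 0.0278
```

apply_moves:
  deltas:
    - [20,[0,0,2],0]
    - [20,[0,0,1],0]
    - [20,[0,0,0],0]

```text
t: 17.7
tool_pos: [0.5972, 0.0465, 0.2992]
orientation: [2.221, 2.221, 0.001]
force: [-0.2, -0.0, -1.7]
opening: 0.0277
```

apply_moves:
  deltas:
    - [20,[-2,0,1],0]
    - [20,[0,0,1],0]
    - [20,[0,0,0],0]
    - [20,[0,0,0],0]

```text
t: 18.2
tool_pos: [0.5973, 0.0444, 0.2978]
orientation: [2.221, 2.221, 0.001]
force: [-2.1, -0.5, 5.8]
opening: 0.0278
```

apply_moves:
  deltas:
    - [44,[0,0,0],0]
    - [44,[0,0,0],0]
    - [44,[0,0,-20],0]
    - [50,[0,0,-40],0]
    - [60,[0,0,-40],0]

```text
t: 18.82
tool_pos: [0.597, 0.0446, 0.3991]
orientation: [2.221, 2.221, 0.001]
force: [0.2, 0.8, 0.5]
opening: 0.0562
```

apply_moves:
  deltas:
    - [60,[45,-6,0],0]
    - [60,[60,-9,0],0]
    - [60,[60,-9,0],0]
    - [60,[60,-9,0],0]
    - [60,[50,-7,0],0]

```text
t: 19.45
tool_pos: [0.5564, 0.3219, 0.3986]
orientation: [2.22, 2.222, 0.003]
force: [0.8, -0.0, 0.4]
opening: 0.0601
```

apply_moves:
  deltas:
    - [60,[25,-3,0],0]
    - [60,[0,0,0],0]
    - [60,[0,0,0],0]

```text
t: 19.82
tool_pos: [0.5545, 0.3435, 0.3971]
orientation: [2.222, 2.22, -0.0]
force: [0.4, -0.4, -0.0]
opening: 0.0601
```

```bash
cat >> h.py <<'E'
def look(name,guess):
    "scene/side cap centroids plus wrist cap-top check"
    im,c,_=snap('scene',name+'s'); ims,cs,_=snap('side',name+'d'); w,cw,_=snap('wrist',name+'w')
    for r in caps(im,c,(380,190,500,300)): print('scene',*r)
    for r in caps(ims,cs,(190,270,310,370)): print('side',*r)
    for r in caps(im,c,(270,190,365,300),.146): print('scene disc',*r)
    print('wrist proj',proj(cw,guess).round(0).tolist())
    hsv=cv2.cvtColor(w,cv2.COLOR_BGR2HSV); m=cv2.inRange(hsv,(0,0,0),(180,255,75)); m[255:]=0; m=cv2.morphologyEx(m,cv2.MORPH_OPEN,np.ones((7,7)))
    n,l,s,ce=cv2.connectedComponentsWithStats(m)
    for i in range(1,n):
        if s[i][4]>250: print('wrist dark',ce[i].round(0),s[i].tolist(),onplane(cw,ce[i],.093)[0][:2].round(4))
E
python3 - <<'E'
from h import *
look('l1',[[.5545,.344,.093],[.455,.41,.093],[.546,.42,.093]])
want(.5545,.344,.245)
E
```

```text
scene [476.5 195.1] [457, 190, 41, 9, 164] [0.3745 0.4804]
scene [466.2 246.7] [459, 239, 15, 17, 173] [0.5522 0.4187]
scene [434.  247.6] [427, 240, 15, 17, 169] [0.562  0.3411]
side [234.5 300.1] [230, 294, 10, 13, 106] [0.5576 0.3463]
side [229.5 322.4] [225, 313, 11, 18, 137] [0.5486 0.4194]
side [265.7 327.8] [261, 321, 10, 14, 110] [0.4538 0.4139]
wrist proj [[283.0, 203.0], [169.0, 130.0], [273.0, 118.0]]
wrist dark [287. 203.] [274, 187, 27, 32, 734] [0.5587 0.3441]
wrist dark [ 62. 245.] [34, 232, 51, 23, 883] [0.3385 0.3019]
t 19.98 pos [0.5547 0.3431 0.397 ] xang 1.5689 yang -0.0019 tilt [ 0. -0.] F [-1.1  0.   0. ] op 0.0597 q [ 0.48  0.27  1.34 -0.    1.53  0.48]
need tool mm [  0.9  -0.2 152. ]
```

apply_moves:
  deltas:
    - [60,[1,2,35],0]
    - [60,[0,0,50],0]
    - [60,[0,0,40],0]
    - [60,[0,0,20],0]
    - [60,[0,0,6],0]

```text
t: 20.6
tool_pos: [0.5561, 0.3449, 0.2449]
orientation: [-2.222, -2.22, 0.002]
force: [0.0, 1.0, 0.4]
opening: 0.0601
```

apply_moves:
  deltas:
    - [60,[0,0,0],0]
    - [20,[0,0,0],0]
    - [20,[0,0,0],0]
    - [20,[0,0,0],0]
    - [20,[0,0,0],0]

```text
t: 21.22
tool_pos: [0.5563, 0.3457, 0.2462]
orientation: [2.221, 2.221, 0.001]
force: [0.6, -0.1, -2.2]
opening: 0.0279
```

```bash
python3 - <<'E'
from h import *
want(.662,.044,.245)
E
```

```text
t 21.23 pos [0.5563 0.3457 0.2462] xang 1.5708 yang 0.0 tilt [0.001 0.   ] F [ 0.6 -0.1 -2.2] op 0.0279 q [ 0.48  0.39  1.47 -0.    1.27  0.48]
need tool mm [-301.7  105.7    1.2]
```

apply_moves:
  deltas:
    - [20,[0,0,-15],0]
    - [20,[0,0,-45],0]
    - [20,[0,0,-50],0]
    - [20,[0,0,-40],0]
    - [20,[-25,9,0],0]

```text
t: 21.85
tool_pos: [0.5653, 0.3221, 0.4024]
orientation: [2.217, 2.222, 0.014]
force: [-0.3, -0.6, -2.3]
opening: 0.0275
```

apply_moves:
  deltas:
    - [20,[-45,16,0],0]
    - [20,[-50,17,0],0]
    - [20,[-50,18,0],0]
    - [20,[-50,18,0],0]
    - [20,[-50,17,0],0]

```text
t: 22.48
tool_pos: [0.6513, 0.074, 0.3967]
orientation: [2.221, 2.221, 0.001]
force: [0.3, 1.0, -1.6]
opening: 0.0273
```

apply_moves:
  deltas:
    - [20,[-32,11,0],0]
    - [20,[0,0,0],0]
    - [20,[0,0,30],0]
    - [20,[0,0,35],0]
    - [20,[0,0,0],0]

```text
t: 23.1
tool_pos: [0.6605, 0.0446, 0.3273]
orientation: [-2.217, -2.219, 0.007]
force: [-1.0, -0.2, -1.8]
opening: 0.0278
```

```bash
python3 - <<'E'
from h import *
want(.662,.044,.2992)
E
```

```text
t 23.1 pos [0.6605 0.0446 0.3273] xang 1.5717 yang 0.0009 tilt [-0.007  0.   ] F [-1.  -0.2 -1.8] op 0.0278 q [-0.01  0.34  1.38  0.    1.42 -0.01]
need tool mm [-0.6  1.7 28.1]
```

apply_moves:
  deltas:
    - [20,[-1,2,14],0]
    - [20,[0,0,8],0]
    - [20,[0,0,3],0]
    - [20,[0,0,1],0]
    - [20,[0,0,0],0]

```text
t: 23.72
tool_pos: [0.6642, 0.0426, 0.3052]
orientation: [2.221, 2.221, 0.001]
force: [0.3, -0.8, -1.4]
opening: 0.0276
```

apply_moves:
  deltas:
    - [20,[0,0,1],0]
    - [20,[0,0,0],0]
    - [20,[0,0,0],0]

```text
t: 24.1
tool_pos: [0.6641, 0.0426, 0.3038]
orientation: [-2.221, -2.221, 0.0]
force: [0.5, -0.3, -2.3]
opening: 0.0277
```

apply_moves:
  deltas:
    - [20,[0,0,2],0]
    - [20,[0,0,1],0]
    - [20,[0,0,1],0]
    - [20,[0,0,0],0]
    - [20,[0,0,0],0]

```text
t: 24.72
tool_pos: [0.6641, 0.0426, 0.2998]
orientation: [2.221, 2.221, 0.0]
force: [1.1, 0.0, -2.0]
opening: 0.0277
```

apply_moves:
  deltas:
    - [20,[0,0,1],0]
    - [20,[0,0,0.5],0]
    - [20,[0,0,0],0]
    - [44,[0,0,0],0]
    - [44,[0,0,0],0]

```text
t: 25.35
tool_pos: [0.6641, 0.0426, 0.298]
orientation: [-2.221, -2.221, 0.0]
force: [-0.1, -0.5, -0.1]
opening: 0.042
```

apply_moves:
  deltas:
    - [44,[0,0,-20],0]
    - [50,[0,0,-40],0]
    - [60,[0,0,-40],0]
    - [60,[37,-21,0],0]
    - [60,[50,-29,0],0]

```text
t: 25.98
tool_pos: [0.6142, 0.1295, 0.4009]
orientation: [2.223, 2.217, 0.004]
force: [0.0, 0.3, -0.2]
opening: 0.0597
```

apply_moves:
  deltas:
    - [60,[52,-30,0],0]
    - [60,[52,-30,0],0]
    - [60,[52,-30,0],0]
    - [60,[52,-30,0],0]
    - [60,[47,-26,0],0]

```text
t: 26.6
tool_pos: [0.4668, 0.3863, 0.4003]
orientation: [2.221, 2.222, 0.003]
force: [0.0, 0.0, 0.1]
opening: 0.06
```

apply_moves:
  deltas:
    - [60,[25,-13,0],0]
    - [60,[0,0,0],0]
    - [60,[0,0,0],0]

```text
t: 26.98
tool_pos: [0.4555, 0.4091, 0.3992]
orientation: [2.221, 2.221, 0.001]
force: [0.1, -0.9, -1.1]
opening: 0.0598
```

```bash
python3 - <<'E'
from h import *
look('l2',[[.455,.41,.093],[.548,.42,.093]])
want(.455,.41,.245)
E
```

```text
scene [455.4 216.5] [449, 209, 14, 16, 156] [0.4577 0.4092]
scene [466.2 246.7] [459, 239, 15, 17, 174] [0.5522 0.4187]
side [285.7 274.2] [274, 270, 29, 12, 213] [0.445  0.2236]
side [229.2 324. ] [225, 318, 10, 13, 100] [0.5479 0.4244]
side [265.7 328.2] [261, 322, 10, 13, 105] [0.4535 0.4151]
wrist proj [[282.0, 202.0], [382.0, 191.0]]
wrist dark [281. 199.] [268, 184, 27, 31, 721] [0.4544 0.4126]
t 27.12 pos [0.4558 0.4085 0.3986] xang 1.5692 yang -0.0016 tilt [ 0. -0.] F [ 0.1  0.  -0.5] op 0.0596 q [ 0.65  0.17  1.46 -0.    1.51  0.65]
need tool mm [  1.5  -0.9 153.6]
```

apply_moves:
  deltas:
    - [60,[2,-1,35],0]
    - [60,[0,0,50],0]
    - [60,[0,0,40],0]
    - [60,[0,0,20],0]
    - [60,[0,0,7],0]

```text
t: 27.75
tool_pos: [0.4543, 0.411, 0.2455]
orientation: [-2.222, -2.22, 0.002]
force: [-1.3, -0.1, 0.4]
opening: 0.0602
```

apply_moves:
  deltas:
    - [60,[0,0,0],0]
    - [20,[0,0,0],0]
    - [20,[0,0,0],0]
    - [20,[0,0,0],0]
    - [20,[0,0,0],0]

```text
t: 28.38
tool_pos: [0.4542, 0.4117, 0.2466]
orientation: [2.221, 2.221, 0.001]
force: [1.2, -0.1, 1.1]
opening: 0.028
```

```bash
python3 - <<'E'
from h import *
want(.598,.108,.245)
E
```

```text
t 28.38 pos [0.4542 0.4117 0.2466] xang 1.5709 yang 0.0001 tilt [0.001 0.   ] F [ 1.2 -0.1  1.1] op 0.028 q [ 0.65  0.29  1.6  -0.    1.25  0.65]
need tool mm [-303.7  143.8    1.5]
```

apply_moves:
  deltas:
    - [20,[0,0,-15],0]
    - [20,[0,0,-45],0]
    - [20,[0,0,-50],0]
    - [20,[0,0,-40],0]
    - [20,[-25,12,0],0]

```text
t: 29.0
tool_pos: [0.4662, 0.3881, 0.4026]
orientation: [2.218, 2.223, 0.014]
force: [0.2, -0.4, -2.7]
opening: 0.0276
```

apply_moves:
  deltas:
    - [20,[-45,21,0],0]
    - [20,[-50,24,0],0]
    - [20,[-50,24,0],0]
    - [20,[-50,24,0],0]
    - [20,[-50,24,0],0]

```text
t: 29.62
tool_pos: [0.5835, 0.1399, 0.3973]
orientation: [2.221, 2.221, 0.001]
force: [0.9, -0.1, -1.7]
opening: 0.0277
```

apply_moves:
  deltas:
    - [20,[-34,15,0],0]
    - [20,[0,0,0],0]
    - [20,[0,0,30],0]
    - [20,[0,0,35],0]
    - [20,[0,0,0],0]

```text
t: 30.25
tool_pos: [0.5964, 0.1083, 0.3282]
orientation: [-2.217, -2.219, 0.008]
force: [-0.7, 0.3, -1.8]
opening: 0.0274
```

```bash
python3 - <<'E'
from h import *
want(.598,.108,.2996)
E
```

```text
t 30.25 pos [0.5964 0.1083 0.3282] xang 1.5717 yang 0.0009 tilt [-0.007 -0.   ] F [-0.7  0.3 -1.8] op 0.0274 q [0.1  0.2  1.56 0.   1.4  0.09]
need tool mm [-0.3  1.8 28.6]
```

apply_moves:
  deltas:
    - [20,[0,1,16],0]
    - [20,[0,0,8],0]
    - [20,[0,0,4],0]
    - [20,[0,0,1.5],0]
    - [20,[0,0,1],0]

```text
t: 30.88
tool_pos: [0.5992, 0.1076, 0.3011]
orientation: [2.221, 2.221, 0.001]
force: [-0.1, 0.9, -2.8]
opening: 0.0276
```

apply_moves:
  deltas:
    - [20,[0,0,1],0]
    - [20,[0,0,0.5],0]
    - [20,[0,0,0],0]

```text
t: 31.25
tool_pos: [0.5992, 0.1075, 0.2996]
orientation: [2.221, 2.221, 0.001]
force: [0.1, -0.2, 0.9]
opening: 0.0274
```

apply_moves:
  deltas:
    - [44,[0,0,0],0]
    - [44,[0,0,0],0]
    - [44,[0,0,-20],0]
    - [50,[0,0,-40],0]
    - [60,[0,0,-40],0]

```text
t: 31.88
tool_pos: [0.599, 0.1076, 0.4018]
orientation: [2.221, 2.221, 0.001]
force: [1.0, -0.2, 0.4]
opening: 0.0557
```

apply_moves:
  deltas:
    - [60,[43,-7,0],0]
    - [60,[60,-10,0],0]
    - [60,[60,-10,0],0]
    - [60,[60,-10,0],0]
    - [60,[55,-9,0],0]

```text
t: 32.5
tool_pos: [0.5524, 0.3877, 0.4014]
orientation: [2.221, 2.221, 0.003]
force: [0.6, 0.6, 1.3]
opening: 0.06
```

apply_moves:
  deltas:
    - [60,[35,-5,0],0]
    - [60,[0,0,0],0]
    - [60,[0,0,0],0]

```text
t: 32.88
tool_pos: [0.5483, 0.4202, 0.4002]
orientation: [2.221, 2.221, 0.001]
force: [-0.0, -0.9, 0.8]
opening: 0.0598
```

```bash
python3 - <<'E'
from h import *
look('l3',[[.548,.42,.093]])
want(.548,.42,.245)
cv2.imwrite('pics/v5.png',np.hstack([cv2.resize(cv2.imread('pics/l3s.png')[170:310,270:457],(400,300)),cv2.resize(cv2.imread('pics/l3w.png'),(400,300))]))
E
```

```text
scene [466.2 246.8] [459, 239, 15, 17, 177] [0.5525 0.4187]
side [241.8 272.7] [232, 270, 28, 9, 116] [0.5665 0.2471]
side [229.  323.9] [225, 317, 10, 14, 106] [0.5485 0.4242]
wrist proj [[282.0, 202.0]]
wrist dark [284. 200.] [271, 185, 27, 31, 705] [0.5496 0.4221]
t 33.02 pos [0.5486 0.4193 0.3998] xang 1.5692 yang -0.0016 tilt [0. 0.] F [ 1.1 -0.8 -0.4] op 0.06 q [ 0.58  0.38  1.21 -0.    1.56  0.58]
need tool mm [  0.7  -0.7 154.8]
```

View pics/v5.png

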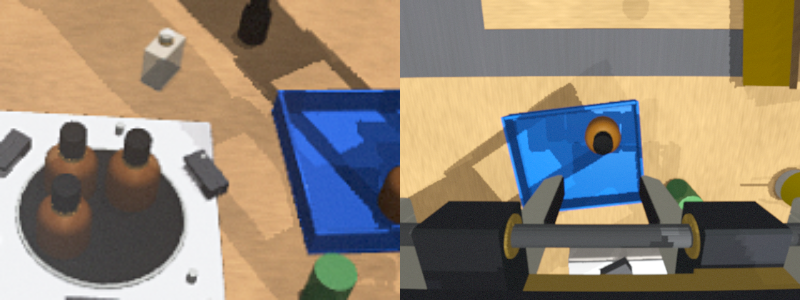

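Three bottles stand upright on the disc, and the last is in the tray at wrist (284,200). I grasp it.

apply_moves:
  deltas:
    - [60,[2,0,35],0]
    - [60,[0,0,50],0]
    - [60,[0,0,40],0]
    - [60,[0,0,20],0]
    - [60,[0,0,8],0]

```text
t: 33.65
tool_pos: [0.5483, 0.4219, 0.2456]
orientation: [-2.222, -2.22, 0.002]
force: [-0.7, 0.2, -0.2]
opening: 0.0599
```

apply_moves:
  deltas:
    - [60,[0,0,0],0]
    - [20,[0,0,0],0]
    - [20,[0,0,0],0]
    - [20,[0,0,0],0]
    - [20,[0,0,0],0]

```text
t: 34.28
tool_pos: [0.5482, 0.4227, 0.2466]
orientation: [2.221, 2.221, 0.001]
force: [-0.0, 1.1, -1.0]
opening: 0.0276
```

```bash
python3 - <<'E'
from h import *
want(.663,.108,.245)
E
```

```text
t 34.27 pos [0.5482 0.4227 0.2466] xang 1.5709 yang 0.0001 tilt [0.001 0.   ] F [-0.   1.1 -1. ] op 0.0276 q [ 0.58  0.49  1.35 -0.    1.3   0.58]
need tool mm [-314.7  114.8    1.6]
```

apply_moves:
  deltas:
    - [20,[0,0,-15],0]
    - [20,[0,0,-45],0]
    - [20,[0,0,-50],0]
    - [20,[0,0,-40],0]
    - [20,[-25,9,0],0]

```text
t: 34.9
tool_pos: [0.5571, 0.3992, 0.4031]
orientation: [2.218, 2.223, 0.015]
force: [0.1, -0.2, -2.0]
opening: 0.0278
```

apply_moves:
  deltas:
    - [20,[-45,16,0],0]
    - [20,[-53,19,0],0]
    - [20,[-53,19,0],0]
    - [20,[-53,19,0],0]
    - [20,[-50,19,0],0]

```text
t: 35.52
tool_pos: [0.6493, 0.1417, 0.3972]
orientation: [2.221, 2.221, 0.001]
force: [0.7, 0.7, -2.8]
opening: 0.0278
```

apply_moves:
  deltas:
    - [20,[-36,14,0],0]
    - [20,[0,0,0],0]
    - [20,[0,0,30],0]
    - [20,[0,0,35],0]
    - [20,[0,0,0],0]

```text
t: 36.15
tool_pos: [0.6614, 0.1084, 0.3277]
orientation: [-2.217, -2.219, 0.008]
force: [0.1, 0.9, -2.5]
opening: 0.0278
```

```bash
python3 - <<'E'
from h import *
want(.663,.108,.2996)
im,c,s=snap('scene','s6'); print(caps(im,c,(270,190,365,300),.146))
E
```

```text
t 36.15 pos [0.6614 0.1084 0.3277] xang 1.5716 yang 0.0008 tilt [-0.007 -0.   ] F [ 0.1  0.9 -2.5] op 0.0278 q [0.09 0.36 1.36 0.   1.43 0.08]
need tool mm [-0.4  1.8 28.1]
[(array([340.9, 209.3]), [322, 193, 43, 28, 495], array([0.5142, 0.1208])), (array([341.4, 230.8]), [328, 222, 27, 22, 312], array([0.5789, 0.1222])), (array([316.8, 264.3]), [312, 239, 13, 48, 170], array([0.6742, 0.0728])), (array([340.3, 258.4]), [321, 255, 40, 7, 78], array([0.6544, 0.1204])), (array([349. , 275.7]), [344, 269, 11, 16, 72], array([0.6961, 0.1381])), (array([331.7, 286.9]), [321, 283, 21, 9, 62], array([0.726 , 0.1042]))]
```

apply_moves:
  deltas:
    - [20,[0,1,16],0]
    - [20,[0,0,8],0]
    - [20,[0,0,4],0]
    - [20,[0,0,1.5],0]
    - [20,[0,0,1],0]

```text
t: 36.83
tool_pos: [0.6642, 0.1075, 0.3011]
orientation: [2.221, 2.221, 0.001]
force: [-0.5, 0.4, -2.1]
opening: 0.0273
```

apply_moves:
  deltas:
    - [20,[0,0,1],0]
    - [20,[0,0,0.5],0]
    - [20,[0,0,0],0]

```text
t: 37.2
tool_pos: [0.6642, 0.1076, 0.2995]
orientation: [2.221, 2.221, 0.001]
force: [-0.3, 0.1, -0.3]
opening: 0.0278
```

apply_moves:
  deltas:
    - [20,[0,0,0.5],0]
    - [44,[0,0,0],0]
    - [44,[0,0,0],0]
    - [44,[0,0,-20],0]
    - [50,[0,0,-45],0]

```text
t: 37.83
tool_pos: [0.6633, 0.1075, 0.3627]
orientation: [-2.219, -2.219, 0.006]
force: [0.0, -0.5, 0.1]
opening: 0.0489
```

apply_moves:
  deltas:
    - [60,[0,0,-45],0]
    - [60,[-20,-50,0],0]
    - [60,[-33,-50,0],0]
    - [60,[0,-49,0],0]
    - [60,[0,0,0],0]

```text
t: 38.45
tool_pos: [0.5123, 0.0544, 0.4096]
orientation: [-2.222, -2.221, -0.0]
force: [0.2, -0.0, 0.9]
opening: 0.0596
```

```bash
python3 - <<'E'
from h import *
np.set_printoptions(precision=4,suppress=True)
want(.515,-.394)
w,cw,_=snap('wrist','w7'); im,c,_=snap('scene','s7')
T=[[.662,.107,.146],[.598,.107,.146],[.662,.044,.146],[.598,.044,.146]]
print(proj(cw,T)); print(proj(c,T)); print(proj(cw,[[.63,.076,.058]]))
b,m=blobs(w,[0,0,0],[180,255,75],(290,60,490,250),100)
cv2.imwrite('pics/v7.png',np.hstack([cv2.resize(w[40:260,260:500],(400,367)),cv2.resize(im[200:310,260:380],(400,367))]))
E
```

```text
t 38.45 pos [0.5123 0.0544 0.4096] xang 1.5704 yang -0.0003 tilt [-0.  0.] F [ 0.2 -0.   0.9] op 0.0596 q [ 0.01 -0.1   1.71  0.    1.53  0.01]
need tool mm [-448.4    2.8   -0. ]
[[478.027  151.4721]
 [395.3068 151.1666]
 [464.9982 228.9208]
 [387.7202 229.0787]]
[[334.3594 256.9657]
 [334.8611 233.0391]
 [303.3282 254.4807]
 [305.2514 230.7241]]
[[394.0741 172.2857]]
```

View pics/v7.png

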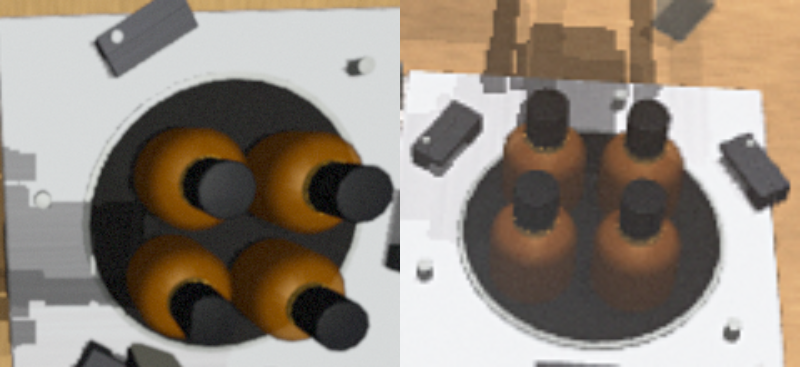

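All four bottles stand upright and well inside the disc edge. Cap tops are within about 4 mm of plan. Now back to the bell.

apply_moves:
  deltas:
    - [60,[-35,1,0],0]
    - [60,[-55,1,0],0]
    - [60,[-60,0,0],0]
    - [60,[-60,0,0],0]
    - [60,[-60,0,0],0]

```text
t: 39.17
tool_pos: [0.5181, -0.2178, 0.4099]
orientation: [2.22, 2.221, 0.001]
force: [1.2, -0.4, 0.7]
opening: 0.06
```

apply_moves:
  deltas:
    - [60,[-60,0,0],0]
    - [60,[-60,0,0],0]
    - [60,[-50,0,0],0]
    - [60,[-8,0,0],0.17]
    - [60,[0,0,0],0.17]

```text
t: 39.8
tool_pos: [0.5178, -0.3956, 0.4088]
orientation: [2.571, 1.804, 0.0]
force: [0.1, -0.2, 0.0]
opening: 0.0598
```

apply_moves:
  deltas:
    - [60,[0,0,0],0.17]
    - [60,[0,0,0],0.17]
    - [60,[0,0,0],0.17]
    - [60,[0,0,0],0.17]
    - [60,[0,0,0],0]

```text
t: 40.42
tool_pos: [0.518, -0.3941, 0.4092]
orientation: [3.022, 0.856, 0.001]
force: [-0.1, 0.6, 0.6]
opening: 0.0599
```

```bash
python3 - <<'E'
from h import *
np.set_printoptions(precision=4,suppress=True)
want(.515,-.394,.307)
w,cw,_=snap('wrist','w8')
u=np.array([np.cos(.551),np.sin(.551)]); C=np.array([.515,-.394]); v=np.array([-u[1],u[0]])
P=[[*(C+a*.055*u+b*.011*v),.151] for a,b in ((-1,-1),(1,-1),(1,1),(-1,1))]
q=proj(cw,P); print(q); cv2.polylines(w,[q.round().astype(np.int32)],True,(0,0,255),1); cv2.imwrite('pics/w8o.png',w)
E
```

```text
t 40.42 pos [ 0.518  -0.3941  0.4092] xang 0.5521 yang -1.0187 tilt [ 0.001 -0.001] F [-0.1  0.6  0.6] op 0.0599 q [-0.73  0.27  1.33 -0.    1.55  0.29]
need tool mm [ -2.6  -1.7 102.2]
[[292.1741 284.3999]
 [293.589  152.3295]
 [264.0168 152.3135]
 [266.0525 284.393 ]]
```

View pics/w8o.png

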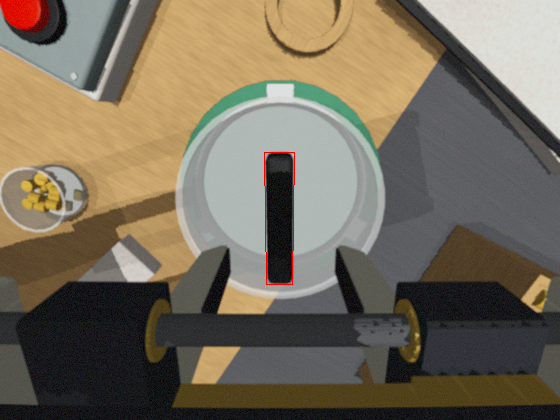

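The bar lies exactly in the predicted outline. I descend and grip.

apply_moves:
  deltas:
    - [60,[-3,-2,30],0]
    - [60,[0,0,40],0]
    - [60,[0,0,20],0]
    - [60,[0,0,10],0]
    - [60,[0,0,0],0]

```text
t: 41.1
tool_pos: [0.5137, -0.3934, 0.3089]
orientation: [-3.023, -0.856, 0.0]
force: [-0.3, 0.8, 0.5]
opening: 0.0601
```

apply_moves:
  deltas:
    - [0,[0,0,0],0]
    - [0,[0,0,0],0]
    - [0,[0,0,0],0]
    - [0,[0,0,0],0]
    - [0,[0,0,0],0]
  grip_force: 40

```text
t: 41.72
tool_pos: [0.5136, -0.3936, 0.3091]
orientation: [3.022, 0.854, 0.001]
force: [2.1, -2.0, -0.5]
opening: 0.0218
```

```bash
python3 - <<'E'
from h import *
want(.5155,-.394,.3066)
E
```

```text
t 41.73 pos [ 0.5136 -0.3936  0.3091] xang 0.5507 yang -1.0201 tilt [ 0.001 -0.001] F [ 2.1 -2.  -0.5] op 0.0218 q [-0.73  0.31  1.45 -0.    1.37  0.29]
need tool mm [1.4 1.3 2.5]
```

apply_moves:
  deltas:
    - [0,[0,0,-8],0]
    - [0,[0,0,-25],0]
    - [0,[0,0,-45],0]
    - [0,[0,0,-50],0]
    - [0,[0,0,-40],0]

```text
t: 42.35
tool_pos: [0.5132, -0.393, 0.4783]
orientation: [-3.022, -0.854, 0.001]
force: [0.6, -0.5, -6.0]
opening: 0.0215
```

apply_moves:
  deltas:
    - [0,[0,0,0],0]
    - [0,[16,-16,0],0]
    - [0,[34,-34,0],0]
    - [0,[38,-38,0],0]
    - [0,[40,-40,0],0]

```text
t: 42.98
tool_pos: [0.5553, -0.2148, 0.4728]
orientation: [-3.019, -0.853, 0.006]
force: [0.5, 0.5, -6.2]
opening: 0.0216
```

apply_moves:
  deltas:
    - [0,[40,-40,0],0]
    - [0,[40,-40,0],0]
    - [0,[40,-38,0],0]
    - [0,[40,-38,0],0]
    - [0,[30,-30,0],0]

```text
t: 43.6
tool_pos: [0.6195, 0.0441, 0.4728]
orientation: [-3.02, -0.857, 0.008]
force: [0.8, -0.3, -5.9]
opening: 0.0217
```

apply_moves:
  deltas:
    - [0,[20,-20,0],0]
    - [0,[6,-5,0],0]
    - [0,[0,0,0],0]
    - [0,[0,0,0],0]

```text
t: 44.1
tool_pos: [0.6289, 0.0748, 0.4757]
orientation: [-3.024, -0.853, 0.003]
force: [0.8, -0.2, -5.9]
opening: 0.0218
```

```bash
python3 - <<'E'
from h import *
want(.630,.075,.360)
E
```

```text
t 44.1 pos [0.6289 0.0748 0.4757] xang 0.5499 yang -1.0209 tilt [-0.002 -0.   ] F [ 0.8 -0.2 -5.9] op 0.0218 q [ 0.04  0.2   1.28 -0.    1.66  1.06]
need tool mm [  1.2   0.5 115.7]
```

apply_moves:
  deltas:
    - [0,[1,0.5,15],0]
    - [0,[0,0,25],0]
    - [0,[0,0,25],0]
    - [0,[0,0,20],0]
    - [0,[0,0,10],0]

```text
t: 44.72
tool_pos: [0.6299, 0.0753, 0.3795]
orientation: [-3.023, -0.853, 0.004]
force: [0.3, -0.2, -5.5]
opening: 0.0214
```

apply_moves:
  deltas:
    - [0,[0,0,0],0]
    - [0,[0,0,0],0]

```text
t: 44.98
tool_pos: [0.6306, 0.0757, 0.383]
orientation: [3.023, 0.854, 0.003]
force: [0.1, -0.5, -5.6]
opening: 0.0216
```

```bash
python3 - <<'E'
from h import *
want(.630,.075,.360)
E
```

```text
t 44.98 pos [0.6306 0.0757 0.383 ] xang 0.5508 yang -1.02 tilt [0.002 0.   ] F [ 0.1 -0.5 -5.6] op 0.0216 q [ 0.04  0.23  1.41 -0.    1.49  1.06]
need tool mm [-1.   0.3 23. ]
```

apply_moves:
  deltas:
    - [0,[-1,0,8],0]
    - [0,[0,0,6],0]
    - [0,[0,0,4],0]
    - [0,[0,0,2],0]
    - [0,[0,0,0],0]

```text
t: 45.6
tool_pos: [0.6294, 0.0752, 0.3615]
orientation: [-3.023, -0.854, 0.001]
force: [0.1, 0.9, -6.7]
opening: 0.0218
```

apply_moves:
  deltas:
    - [0,[0,0,2],0]
    - [0,[0,0,1],0]
    - [0,[0,0,0],0]
    - [0,[0,0,0],0]

```text
t: 46.1
tool_pos: [0.6296, 0.0752, 0.36]
orientation: [3.023, 0.854, 0.002]
force: [-4.4, -0.8, 5.2]
opening: 0.0217
```

It is seated at the expected height, so I turn it clockwise.

apply_moves:
  deltas:
    - [0,[0,0,0],0.06]
    - [0,[0,0,0],0.08]
    - [0,[0,0,0],0.08]
    - [0,[0,0,0],0.08]
    - [0,[0,0,0],0]

```text
t: 46.72
tool_pos: [0.63, 0.0754, 0.36]
orientation: [3.117, 0.394, 0.005]
force: [1.9, 0.3, 5.9]
opening: 0.0214
```

```bash
python3 - <<'E'
from h import *
s,_=st(); print(s['wrist_torque'])
E
```

```text
t 46.73 pos [0.63   0.0754 0.36  ] xang 0.2516 yang -1.3192 tilt [0.003 0.   ] F [1.9 0.3 5.9] op 0.0214 q [0.04 0.24 1.44 0.   1.45 1.36]
[0.17629274 0.12990033 0.09055777]
```

apply_moves:
  deltas:
    - [0,[0,0,0],0.06]
    - [0,[0,0,0],0.06]
    - [0,[0,0,0],0.06]
    - [0,[0,0,0],0.03]
    - [0,[0,0,0],0]

```text
t: 47.35
tool_pos: [0.6299, 0.0753, 0.36]
orientation: [-3.141, -0.068, -0.004]
force: [0.5, 0.3, 6.3]
opening: 0.0221
```

```bash
python3 - <<'E'
from h import *
s,_=st(); print(s['wrist_torque'])
E
```

```text
t 47.35 pos [0.6299 0.0753 0.36  ] xang 0.0433 yang -1.5275 tilt [0.003 0.   ] F [0.5 0.3 6.3] op 0.0221 q [0.04 0.24 1.44 0.   1.45 1.57]
[0.12895657 0.15560234 0.67501336]
```

apply_moves:
  deltas:
    - [0,[0,0,0],0.015]
    - [0,[0,0,0],0.015]
    - [0,[0,0,0],0.01]
    - [0,[0,0,0],0]

```text
t: 47.85
tool_pos: [0.6299, 0.0754, 0.36]
orientation: [-3.142, -0.006, -0.004]
force: [-0.2, -0.6, 5.6]
opening: 0.0218
```

```bash
python3 - <<'E'
from h import *
s,_=st(); print(s['wrist_torque'])
E
```

```text
t 47.85 pos [0.6299 0.0754 0.36  ] xang 0.0038 yang -1.567 tilt [0.003 0.   ] F [-0.2 -0.6  5.6] op 0.0218 q [ 0.04  0.24  1.44 -0.    1.45  1.61]
[0.09309093 0.13975913 0.86065569]
```

apply_moves:
  deltas:
    - [0,[0,0,0],0.02]
    - [0,[0,0,0],0.02]
    - [0,[0,0,0],0]

```text
t: 48.22
tool_pos: [0.6298, 0.0754, 0.36]
orientation: [-3.141, 0.057, -0.004]
force: [-2.0, 1.2, 6.4]
opening: 0.022
```

```bash
python3 - <<'E'
from h import *
s,_=st(); print(s['wrist_torque'])
im,c,_=snap('scene','s9'); w,cw,_=snap('wrist','w9')
cv2.imwrite('pics/v9.png',np.hstack([cv2.resize(im[190:325,210:390],(400,300)),cv2.resize(w,(400,300))]))
E
```

```text
t 48.23 pos [0.6298 0.0754 0.36  ] xang -0.036 yang -1.6068 tilt [0.002 0.   ] F [-2.   1.2  6.4] op 0.022 q [ 0.04  0.24  1.44 -0.    1.45  1.65]
[0.03613114 0.37378871 1.04800697]
```

View pics/v9.png

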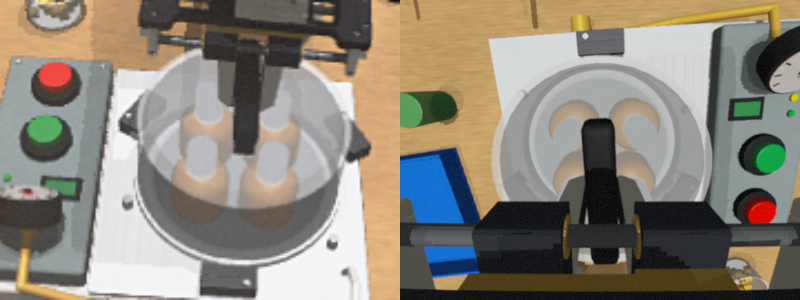

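The ears look under their hooks, and the bottles stand inside. I check the bar's true angle against the tool, in case the grip slips at the stop.

```bash
cat > bar.py <<'E'
from h import *
def bar(w,cw,z,r0,r1,lo,hi):
    g=cv2.GaussianBlur(cv2.cvtColor(w,cv2.COLOR_BGR2GRAY),(3,3),0); L=[];Rr=[]
    for r in range(r0,r1):
        i=np.flatnonzero(g[r,lo:hi]<75)
        if len(i)>8: L.append((i[0]+lo,r)); Rr.append((i[-1]+lo,r))
    out=[]
    for e in (L,Rr):
        P=onplane(cw,e,z)[:,:2]; vx,vy,_,_=cv2.fitLine(P.astype(np.float32),cv2.DIST_HUBER,0,.001,.001).ravel(); a=np.arctan2(vy,vx); a=(a+np.pi/2)%np.pi-np.pi/2; out.append((round(float(a),4),P.mean(0).round(4)))
    return out
E
python3 - <<'E'
from bar import *
cw=viewer.get_calibration('wrist'); st(); w=cv2.imread('pics/w9.png')
print(bar(w,cw,.202,180,222,255,305))
c=cv2.imread('pics/w9.png')[150:260,230:330]; cv2.imwrite('pics/w9c.png',cv2.resize(c,(500,550),interpolation=2))
E
```

```text
t 48.33 pos [0.6298 0.0754 0.36  ] xang -0.0358 yang -1.6065 tilt [0.002 0.   ] F [-0.5 -0.2  6.6] op 0.0217 q [ 0.04  0.24  1.44 -0.    1.45  1.64]
[(-0.0232, array([0.6725, 0.0847])), (-0.0206, array([0.6718, 0.0647]))]
```

View pics/w9c.png

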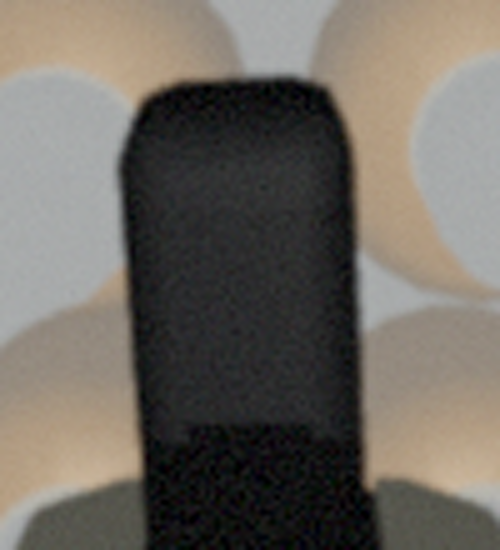

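apply_moves:
  deltas:
    - [0,[0,0,0],0.02]
    - [0,[0,0,0],0.02]
    - [0,[0,0,0],0]

```text
t: 48.7
tool_pos: [0.6296, 0.0755, 0.3601]
orientation: [-3.139, 0.119, -0.002]
force: [-2.3, 0.6, 8.2]
opening: 0.0223
```

```bash
python3 - <<'E'
from bar import *
s,_=st(); print(s['wrist_torque'])
w,cw,_=snap('wrist','w10'); print(bar(w,cw,.202,180,222,255,305))
E
```

```text
t 48.7 pos [0.6296 0.0755 0.3601] xang -0.076 yang -1.6468 tilt [0.001 0.   ] F [-2.3  0.6  8.2] op 0.0223 q [0.04 0.24 1.44 0.   1.45 1.69]
[-0.03322356  0.74697607  1.00136368]
[(-0.1004, array([0.6725, 0.0833])), (0.0126, array([0.6711, 0.0647]))]
```

```bash
python3 - <<'E'
from h import *
cw=viewer.get_calibration('wrist')
for n in ('w9','w10'):
    g=cv2.GaussianBlur(cv2.cvtColor(cv2.imread(f'pics/{n}.png'),cv2.COLOR_BGR2GRAY),(3,3),0)
    for r in range(176,246,8):
        i=np.flatnonzero(g[r,235:325]<75)+235
        if len(i): print(n,r,i[0],i[-1],len(i),(i[0]+i[-1])/2)
E
```

```text
w9 176 256 298 43 277.0
w9 184 254 300 47 277.0
w9 192 255 300 46 277.5
w9 200 255 300 46 277.5
w9 208 256 300 45 278.0
w9 216 256 301 46 278.5
w9 224 257 301 45 279.0
w9 232 258 301 44 279.5
w9 240 259 302 44 280.5
w10 176 252 295 44 273.5
w10 184 250 295 46 272.5
w10 192 251 296 46 273.5
w10 200 252 296 45 274.0
w10 208 253 297 45 275.0
w10 216 254 298 45 276.0
w10 224 254 299 46 276.5
w10 232 256 299 44 277.5
w10 240 257 300 44 278.5
```

Between the last two frames the bar turned 0.045 rad in the tool frame while the tool turned 0.04. So the bell has stopped at about +0.03 rad, its starting angle: it is home. I release and rise.

apply_moves:
  deltas:
    - [60,[0,0,0],0]
    - [60,[0,0,0],0]
    - [60,[0,0,0],0]
    - [60,[0,0,-20],0]
    - [60,[0,0,-50],0]
  grip_force: 20

```text
t: 49.38
tool_pos: [0.6288, 0.0751, 0.4273]
orientation: [3.139, -0.124, -0.009]
force: [1.2, -0.3, 0.0]
opening: 0.0595
```

```bash
python3 - <<'E'
from h import *
np.set_printoptions(precision=4,suppress=True)
w,cw,_=snap('wrist','w11'); im,c,_=snap('scene','s11')
for nm,lo,hi in [('red',[-8,140,90],[8,255,255]),('green',[50,110,60],[80,255,255])]:
    for ce,t in blobs(w,lo,hi,(380,100,480,300),100,5)[0]: print(nm,ce,t,onplane(cw,ce,.098))
g=cv2.GaussianBlur(cv2.cvtColor(w,cv2.COLOR_BGR2GRAY),(3,3),0)
q=proj(cw,[[.575,.075,.202],[.63,.075,.202],[.685,.075,.202]]); print(q)
want(.6205,-.115,.43)
cv2.imwrite('pics/v11.png',np.hstack([cv2.resize(im[190:325,210:390],(400,300)),cv2.resize(w,(400,300))]))
E
```

```text
red [465.7 253. ] [451, 237, 29, 33, 804] [[ 0.5508 -0.1171  0.098 ]]
green [444.2 134.5] [429, 125, 31, 20, 517] [[ 0.6771 -0.0856  0.098 ]]
green [467.8 189.2] [454, 172, 26, 35, 789] [[ 0.6212 -0.113   0.098 ]]
[[286.352  301.0426]
 [280.31   231.5191]
 [273.3251 151.0176]]
t 49.48 pos [0.6306 0.0752 0.4376] xang -0.079 yang -1.6498 tilt [0.012 0.   ] F [-0.2  0.1  1. ] op 0.06 q [ 0.04  0.21  1.34 -0.    1.58  1.69]
need tool mm [  4.9 190.5   7.4]
```

View pics/v11.png

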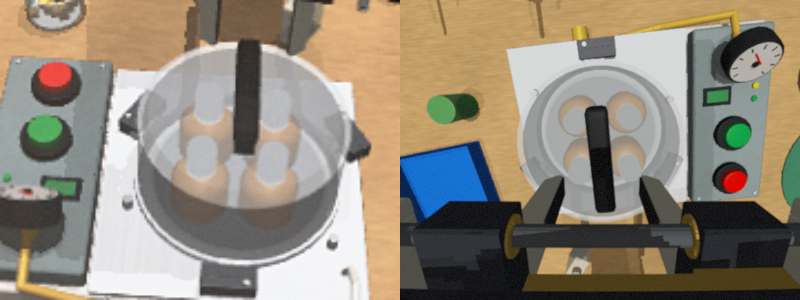

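```bash
python3 - <<'E'
from bar import *
w=cv2.imread('pics/w11.png'); cw=viewer.get_calibration('wrist')
g=cv2.GaussianBlur(cv2.cvtColor(w,cv2.COLOR_BGR2GRAY),(3,3),0); M=[]
for r in range(165,285,6):
    i=np.flatnonzero(g[r,255:305]<75)+255; M.append(((i[0]+i[-1])/2,r)); 
P=onplane(cw,M,.200)[:,:2]; k=np.polyfit(P[:,0],P[:,1],1); print('bar angle',k[0],'y at .63',np.polyval(k,.63),'resid',np.abs(P[:,1]-np.polyval(k,P[:,0])).max())
# panel/plate seam & tester edge angle via Hough on world-mapped dark/bright: panel left edge
hsv=cv2.cvtColor(w,cv2.COLOR_BGR2HSV); white=cv2.inRange(hsv,(0,0,185),(180,40,255)); E=[]
for r in range(70,250,6):
    i=np.flatnonzero(white[r,380:440])+380
    if len(i): E.append((i[-1],r))
P=onplane(cw,E,.055)[:,:2]; k=np.polyfit(P[:,0],P[:,1],1); print('seam',k,P[[0,-1]])
# same bar test on initial image w2-like s: wrist0 pose bar angle was .035
E
```

```text
bar angle 0.013862468633704387 y at .63 0.07485580399674763 resid 0.0003031072902774379
seam [ 0.02750113 -0.08078156] [[ 0.75177004 -0.06004888]
 [ 0.55207292 -0.06477712]]
```

The bell bar is at 0.014 rad and the tester seam at 0.0275, so the ears are home at the stop. Now I press the start button.

apply_moves:
  deltas:
    - [0,[1,40,0],0]
    - [0,[1,55,0],0]
    - [0,[2,55,0],0]
    - [0,[1,40,0],0]
    - [0,[0,0,30],0]

```text
t: 50.1
tool_pos: [0.6199, -0.1182, 0.4031]
orientation: [3.136, -0.13, 0.012]
force: [0.7, 0.0, 1.2]
opening: 0.0145
```

apply_moves:
  deltas:
    - [0,[0,0,50],0]
    - [0,[0,0,40],0]
    - [0,[0,0,10],0]
    - [0,[0,0,0],0]
    - [0,[0,0,0],0]

```text
t: 50.72
tool_pos: [0.6204, -0.1148, 0.3017]
orientation: [3.138, -0.124, 0.006]
force: [-1.3, 0.0, 1.5]
opening: 0.0006
```

```bash
python3 - <<'E'
from h import *
want(.6205,-.1145,.277)
E
```

```text
t 50.73 pos [ 0.6204 -0.1148  0.3017] xang -0.0791 yang -1.6499 tilt [ 0.004 -0.001] F [-1.3  0.   1.5] op 0.0006 q [-0.26  0.28  1.51  0.    1.35  1.39]
need tool mm [-0.  -0.3 24.7]
```

apply_moves:
  deltas:
    - [0,[0,0,10],0]
    - [0,[0,0,5],0]
    - [0,[0,0,4],0]
    - [0,[0,0,3],0]
    - [0,[0,0,0],0]

```text
t: 51.35
tool_pos: [0.6195, -0.1146, 0.2774]
orientation: [3.139, -0.124, 0.001]
force: [-1.7, 0.7, 6.1]
opening: 0.0003
```

apply_moves:
  deltas:
    - [0,[0,0,2],0]
    - [0,[0,0,1],0]
    - [0,[0,0,0],0]

```text
t: 51.72
tool_pos: [0.6196, -0.1146, 0.2771]
orientation: [3.139, -0.124, 0.002]
force: [-11.7, 2.2, 23.7]
opening: 0.0004
```

Bottomed, the same as the red button. I let it up, retreat and check.

apply_moves:
  deltas:
    - [0,[0,0,-10],0]
    - [0,[0,0,-40],0]
    - [0,[0,0,-60],0]
    - [0,[0,0,-30],0]
    - [0,[0,0,0],0]

```text
t: 52.35
tool_pos: [0.62, -0.1148, 0.4173]
orientation: [3.138, -0.124, 0.009]
force: [0.2, -0.3, -0.6]
opening: 0.0005
```

apply_moves:
  deltas:
    - [0,[-50,0,0],0]
    - [0,[-50,0,0],0]
    - [0,[-40,0,0],0]
    - [0,[0,0,0],0]
    - [0,[0,0,0],0]

```text
t: 52.98
tool_pos: [0.48, -0.1036, 0.4127]
orientation: [-3.139, 0.125, 0.001]
force: [0.2, -0.5, -0.2]
opening: 0.0005
```

```bash
python3 - <<'E'
from h import *
st(); im,c,_=snap('scene','s12'); ims,cs,_=snap('side','d12')
a=cv2.imread('pics/scene0.png'); 
for nm,lo,hi in [('red',[-8,140,120],[8,255,255]),('green',[50,90,80],[80,255,255])]:
    for ce,t in blobs(im,lo,hi,(200,200,260,270),15)[0]: print(nm,ce,t,onplane(c,ce,.098))
cv2.imwrite('pics/v12.png',np.hstack([cv2.resize(im,(800,600))[200:600,100:650],cv2.resize(ims[150:310,170:270],(250,400))]))
E
```

```text
t 52.98 pos [ 0.48   -0.1036  0.4127] xang -0.0794 yang -1.6502 tilt [-0.001  0.   ] F [ 0.2 -0.5 -0.2] op 0.0005 q [-0.32 -0.17  1.77  0.    1.54  1.33]
red [234.3 223.2] [227, 218, 15, 12, 133] [[ 0.55072079 -0.12021661  0.098     ]]
green [229.7 247.6] [222, 242, 16, 12, 154] [[ 0.62267562 -0.11811768  0.098     ]]
```

View pics/v12.png

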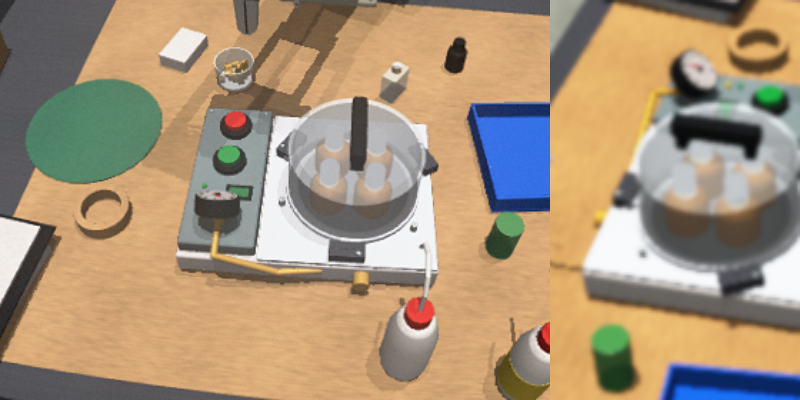

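Both buttons are up at their starting pixels. All four bottles stand under the locked bell, the mat and tray are empty, and the bystanders are in place. I hand the job in.

```bash
python3 -c "
from plant import order; print(order.close_job())"
```

```text
the job is handed in; nothing more can be done
None
```

I carried out the whole leak-test sequence in the order asked and handed it in after about 53 s of robot time. No verdict was reported.

- **Vent button:** I pressed it to its hard stop, about 22 N at the end, and let it up.
- **Bell off:** I turned the bell about 0.52 rad anticlockwise, lifted it off and laid it rim down on the middle of the mat.
- **Bottles:** All four stand upright on the disc at about (±33, ±32) mm from its centre. Their outer edges are about 15 mm inside the disc's edge.
- **Bell back on:** I set it down again (about 5 N) and turned it clockwise until it stopped moving.
- **Start button:** With the bell locked, I pressed it to its hard stop, about 24 N, and let it up.

**Last checks**
- Both buttons are back at their starting image positions.
- The four bottles stand under the bell, the mat and tray are empty, and the bystanders look unmoved.
- The gripper is clear of everything.

**One disagreement:** the bell's final angle read about 0.03 rad from the bar's tilt while gripped, but 0.014 rad after release, against 0.0275 rad for the tester itself. Because the tool slipped on the bar while the bell stayed still, I took it to be fully home. The gap is within what I could measure.

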